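# Cull damaged spectrometer sample holders

## Task

Sort the batch of sample holders on the bench by shape: pull down the flap of the white reject box and drop every damaged holder (snapped short, corner or sides broken away, or bent) into its hopper, and lay every sound holder flat in the grey carrier tray, fully inside it and none on top of another. Finish with the flap pushed fully shut with the rejects inside, and leave everything else on the bench where it is.

Things in the scene. Friction and masses are not known exactly. Their poses are not given: they have to be found in the camera images.
- bin: White reject box (fixed), 170 mm deep (x), 290 wide (y), 206 high, closed roof. Origin: centre of underside; its front, with the flap, faces its -x, towards the robot. Flap shut: nothing can get in. Flap fully down: its hopper gapes upward just in front, the mouth running in box x, z from (-216, 135) mm (panel's top edge) to (-73, 177) mm (hopper's back edge); scrap may be let fall in.
- flap (a joint): Angle of the box's bottom-hinged flap: 0 shut (upright), grows as its top is pulled out and down towards box -x, stop at 0.85 rad. Hinge axis along box y through (-85, 0, 20) mm in the box frame. Stiff: stays where left, 3 to 6 N at the handle. Panel 260 wide, 175 high, 12 mm thick; behind it a hopper, inside 248 wide, floor 120 deep at right angles to the panel's foot, back wall 95 high.
- flap_handle (a point): Middle of the flap's steel pull: round bar 12 mm thick, 120 mm long along box y, on two stems in the plane of the panel, 220 mm from the hinge axis and 45 mm beyond the panel's top edge, so a finger fits between bar and panel. Shut, it is 240 mm above the bench, 34 mm above the roof, and can be gripped from above.
- tray: Shallow grey carrier tray (fixed), 130 mm (x) by 250 mm (y), 16 mm high outside, walls and floor 5 mm; origin: centre of its underside. Room for four holders side by side along its y (about 58 mm apart) with their length along its x.
- holder1: Aluminium sample holder lying flat; may be absent. Base 8 mm thick with upright grey grip fin (30 mm along x, 12 mm along y, from 8 to 38 mm above the underside). Origin: on the underside below the fin's centre; x along the plate, z up through the fin. About 90 to 160 g. SOUND: whole flat rectangular base 90 x 50 mm (45 mm either way of the fin along x), with two round windows.
- holder2: Aluminium sample holder lying flat; may be absent. Base 8 mm thick with upright grey grip fin (30 mm along x, 12 mm along y, from 8 to 38 mm above the underside). Origin: on the underside below the fin's centre; x along the plate, z up through the fin. About 90 to 160 g. SOUND: whole flat rectangular base 90 x 50 mm (45 mm either way of the fin along x), with two round windows.
- holder3: Aluminium sample holder lying flat; may be absent. Base 8 mm thick with upright grey grip fin (30 mm along x, 12 mm along y, from 8 to 38 mm above the underside). Origin: on the underside below the fin's centre; x along the plate, z up through the fin. About 90 to 160 g. SOUND: whole flat rectangular base 90 x 50 mm (45 mm either way of the fin along x), with two round windows.
- holder4: Aluminium sample holder lying flat; may be absent. Base 8 mm thick with upright grey grip fin (30 mm along x, 12 mm along y, from 8 to 38 mm above the underside). Origin: on the underside below the fin's centre; x along the plate, z up through the fin. About 90 to 160 g. SOUND: whole flat rectangular base 90 x 50 mm (45 mm either way of the fin along x), with two round windows.
- holder5: Aluminium sample holder lying flat; may be absent. Base 8 mm thick with upright grey grip fin (30 mm along x, 12 mm along y, from 8 to 38 mm above the underside). Origin: on the underside below the fin's centre; x along the plate, z up through the fin. About 90 to 160 g. FAULTY: one end snapped off, so the base is only 62 mm long (from x = -45 to +17 mm), one window left.
- holder6: Aluminium sample holder lying flat; may be absent. Base 8 mm thick with upright grey grip fin (30 mm along x, 12 mm along y, from 8 to 38 mm above the underside). Origin: on the underside below the fin's centre; x along the plate, z up through the fin. About 90 to 160 g. FAULTY: one corner broken away: a 30 x 26 mm piece is missing at its +x, -y corner, one window left.
- holder7: Aluminium sample holder lying flat; may be absent. Base 8 mm thick with upright grey grip fin (30 mm along x, 12 mm along y, from 8 to 38 mm above the underside). Origin: on the underside below the fin's centre; x along the plate, z up through the fin. About 90 to 160 g. FAULTY: bent: from x = +20 mm on, the end of the base is kinked upward by about 43 degrees, to about 28 mm above the underside.
- holder8: Aluminium sample holder lying flat; may be absent. Base 8 mm thick with upright grey grip fin (30 mm along x, 12 mm along y, from 8 to 38 mm above the underside). Origin: on the underside below the fin's centre; x along the plate, z up through the fin. About 90 to 160 g. FAULTY: one end broken to a stub: only 20 mm wide from x = -15 to -45 mm, one window left.
- jar: Bystander: small amber jar 42 mm across and 62 mm high, standing somewhere among the holders. Origin: centre of its underside.
- mortar: Bystander: white ceramic bowl 90 mm across, 45 mm high, behind the holders. Origin: centre of its underside.
- solvent: Bystander: amber bottle 68 mm across, 150 mm high, behind the holders. Origin: centre of its underside.
- driver: Bystander: screwdriver 160 mm long lying near the robot. Origin: centre of its underside (about the middle of its length).
- tin: Bystander: steel tin 56 mm across, 32 mm high, near the robot. Origin: centre of its underside.
- vial: Bystander: clear glass vial 28 mm across, 50 mm high, between holders and tray. Origin: centre of its underside.
Things that resemble listed ones, but are neither listed nor needed, are in the scene too. What is shaped like the holder5 but brown or pink is not meant.

How it is judged:
On the way, in this order (a step that is already met when the one before it is completed fails the run):
1. the reject box's flap is pulled well down (beyond 0.6 rad) (value of joint flap above 0.6 rad), for 0.2 s.
2. every damaged holder is in the open hopper (x of holder5 in the frame of bin between -0.21 and 0.085 m and y of holder5 in the frame of bin between -0.14 and 0.14 m and z of holder5 in the frame of bin between 0.02 and 0.205 m and x of holder6 in the frame of bin between -0.21 and 0.085 m and y of holder6 in the frame of bin between -0.14 and 0.14 m and z of holder6 in the frame of bin between 0.02 and 0.205 m and x of holder7 in the frame of bin between -0.21 and 0.085 m and y of holder7 in the frame of bin between -0.14 and 0.14 m and z of holder7 in the frame of bin between 0.02 and 0.205 m and x of holder8 in the frame of bin between -0.21 and 0.085 m and y of holder8 in the frame of bin between -0.14 and 0.14 m and z of holder8 in the frame of bin between 0.02 and 0.205 m and value of joint flap above 0.4 rad), for 0.3 s.
At the end, for the whole second after the job is handed in: Every sound holder present lies flat in the carrier tray (within 0.1 rad of level, resting on the tray's floor, origin inside the walls), every damaged holder present is inside the reject box, all at rest, and the flap is shut (below 0.06 rad) (x of holder1 in the frame of tray between -0.062 and 0.062 m and y of holder1 in the frame of tray between -0.12 and 0.12 m and z of holder1 in the frame of tray between -0.005 and 0.012 m and angle between each of holder1, holder2, holder3, holder4's own z axis and vertical below 0.1 rad and linear speed of each of holder1, holder2, holder3, holder4 below 0.03 m/s and x of holder2 in the frame of tray between -0.062 and 0.062 m and y of holder2 in the frame of tray between -0.12 and 0.12 m and z of holder2 in the frame of tray between -0.005 and 0.012 m and x of holder3 in the frame of tray between -0.062 and 0.062 m and y of holder3 in the frame of tray between -0.12 and 0.12 m and z of holder3 in the frame of tray between -0.005 and 0.012 m and x of holder4 in the frame of tray between -0.062 and 0.062 m and y of holder4 in the frame of tray between -0.12 and 0.12 m and z of holder4 in the frame of tray between -0.005 and 0.012 m and x of holder5 in the frame of bin between -0.095 and 0.085 m and y of holder5 in the frame of bin between -0.14 and 0.14 m and z of holder5 in the frame of bin between 0.005 and 0.205 m and linear speed of each of holder5, holder6, holder7, holder8 below 0.05 m/s and x of holder6 in the frame of bin between -0.095 and 0.085 m and y of holder6 in the frame of bin between -0.14 and 0.14 m and z of holder6 in the frame of bin between 0.005 and 0.205 m and x of holder7 in the frame of bin between -0.095 and 0.085 m and y of holder7 in the frame of bin between -0.14 and 0.14 m and z of holder7 in the frame of bin between 0.005 and 0.205 m and x of holder8 in the frame of bin between -0.095 and 0.085 m and y of holder8 in the frame of bin between -0.14 and 0.14 m and z of holder8 in the frame of bin between 0.005 and 0.205 m and value of joint flap below 0.06 rad); the robot touches nothing.
It fails at once if a bystander (jar, bowl, bottle, screwdriver, tin or vial) is moved by more than 50 mm (distance of any of jar, mortar, solvent, driver, tin, vial from where it was at the start of the episode above 0.05 m).
Of holder1, holder2, holder3, holder4, holder5, holder6, holder7, holder8 only 6 to 8 are there at a start; the rules pass over those that are not, and their reading is None.
At some moment in a run one of holder1, holder2, holder3, holder4 may be knocked a few centimetres aside while the robot is not near it.
Once in a run the grip may slacken for a moment while it holds something.
It also fails if it takes over 210 s, if anything falls off the work surface, if the arm or the gripper's body presses on something with over 40 N, if the wrist force passes 120 N, or if a joint passes its speed limit or range.

## Robot

A 6-joint arm with a two-finger parallel gripper is mounted at the origin on the work surface. World frame = base frame: x ahead of the robot, y to its left, z up, the work surface at z = 0. Lengths are in m, angles in rad, forces in N, time in s.
With the tool pointing down it reaches from about 0.375 to 0.9 m from the base axis. Payload 3.1 kg.
Tool frame: the origin (TCP) lies at the very end of the fingers, on their centre line; the grasp point (between the pads) lies 19 mm behind it; z points along the fingers, y is the line along which they close (so a half turn about z gives the same grasp; the last joint's range is limited). The gripper opens to 85 mm and grips with 20 to 120 N. Pads are 22 mm wide; open, the fingers measure 114 mm over their backs; the gripper's body (76 mm by 85 mm) begins 54 mm behind the grasp point. The pads swing forward as they close: fully open they stand 13 mm farther back than shut.
Start: joints at [-1.514, 0.527, 1.433, -0, 1.181, -0.178], TCP at [0.145, -0.608, 0.231] pointing down, gripper open.
Joint ranges: [-3.08, 3.08], [-0.75, 2.2], [0.22, 2.44], [-1.43, 4.57], [0, 2.65], [-2.85, 2.85]. Speed limits (rad/s): [2.79, 2.79, 3.14, 3.14, 3.14, 3.14].

## Interface

Orientations are given as a unit quaternion [x, y, z, w].
In Python, from station import telemetry, snapshot, ticket gives the robot as it stands.
- The arm moves only by the tool move_arm, never from a script. Its argument "commands" is text: rows parted by semicolons, each of 7 numbers parted by spaces: the shift along the tool's x, y, z in mm, then the turn, a rotation vector about the tool's x, y, z in degrees, then the opening, from -1 (shut) to 1 (fully open). A call has exactly 5 rows; each row is the pose to reach, as a shift and turn from the pose commanded when the call began, along the tool's axes at that moment; what a row does not reach only later rows make up. A row lasts 1/8 s, in which the tool goes at most 62.5 mm and 10.7 degrees, less where a joint would pass 70% of its speed; a pose out of reach is approached as far as the arm can. A call with a gripper value outside its range is refused whole. The fingers move at their own pace and stop on an object; "grip_force" is the grip in N (left out, the last holds). Time passes only in rows, so rows that repeat a pose let the fingers close, or fill a call up. It gives the time, the measured TCP pose, the force, the opening and the grip force at its end, in the units of the state.
- telemetry.sense(): the state, without advancing time (a new reading comes with each control period).
- snapshot(name): name is "scene" or "top"; returns a dict with "image" (384x512x3 uint8, red, green, blue), "fx", "fy", "cx", "cy" (pixels), "k1" (the pictures are not rectified: a ray, as slopes to the right and down, at radius r is drawn at 1 + k1 r^2 times it, then the intrinsics apply), "pose" (4x4, takes a point from camera to world coordinates). Camera axes: x right, y down, z forward; pixel columns grow to the right and rows downward; lengths in m; the calibration is good to about 2 mm. A picture is of the moment at which its call begins. There is no depth.
- ticket.sign_off(): hands the job in; it is judged then, once.
The state is a dict: "t": time; "q": joint angles; "qd": joint speeds; "tau": joint torques, N m; "tcp_pos": TCP position; "tool_rot": TCP orientation; "force": force on the tool from outside, world axes, zero at the start; "ft_torque": the same for the moment, N m; "finger_gap": opening from 0.0 (shut) to 1.0 (fully open); "gripper_force": force on a finger pad.
Only numpy, scipy, OpenCV 4.12 (cv2) and the standard library are available. Lean on these libraries where they do the work, as an engineer would, in place of code of your own. Each camera call takes 0.05 s, during which the arm holds its last target. There are 200 camera calls.

## Working session

There is one attempt and no reset: what is moved stays moved. The work goes in short steps, Python scripts to look and compute and a tool call to move; the robot and the scene stay as the last step left them, time stands still between calls to the robot, and variables do not carry over. Pictures are saved under pics/ and viewed, at most 15 in all, crops included, and the job is handed in when it is done.

Besides the shell and the picture viewer there is one more tool, called after "Call:" as name(argument=value, ...) on one line, values as JSON. move_arm: Moves the arm, as the interface text tells. Its arguments: {"type":"object","properties":{"commands":{"type":"string"},"grip_force":{"type":"number"}},"required":["commands"]}

```bash
mkdir -p pics; ls; python3 - <<'E'
from station import telemetry, snapshot
import cv2
s=telemetry.sense();print(s)
for n in("scene","top"):
    d=snapshot(n);cv2.imwrite(f"pics/{n}0.png",cv2.resize(d["image"][:,:,::-1],(800,600),interpolation=cv2.INTER_CUBIC))
    print(n,{k:d[k] for k in d if k!="image"})
E
```

```text
pics
{'t': 0.0, 'q': array([-1.51450974e+00,  5.28481324e-01,  1.43395177e+00,  4.43027202e-06,
        1.18137357e+00, -1.78480501e-01]), 'qd': array([ 0.00189252, -0.00073358,  0.00012539, -0.00032996,  0.00050151,
       -0.00104331]), 'tau': array([-1.15750994e-03, -4.42349374e+01, -1.78025490e+01, -2.80036629e-04,
        8.49187811e-03, -1.35878705e-05]), 'tcp_pos': array([ 0.14538494, -0.60709891,  0.23030857]), 'tool_rot': array([ 9.93117949e-01,  1.17113250e-01,  6.96370065e-05, -1.10481294e-03]), 'force': array([ 0.10253057, -0.31571804,  0.48651485]), 'ft_torque': array([ 0.0128154 , -0.03782292,  0.03669747]), 'gripper_force': 0.0, 'finger_gap': 1.0045711685406038}
scene {'fx': 411.9452513173657, 'fy': 411.9452513173657, 'cx': 254.00560357107935, 'cy': 197.26834632193672, 'k1': -0.05250023007608017, 'pose': array([[-0.86719951,  0.32578463, -0.37660242,  0.9326508 ],
       [ 0.49745575,  0.60083395, -0.62572864,  0.74218486],
       [ 0.02242274, -0.72997462, -0.68310635,  0.96912877],
       [ 0.        ,  0.        ,  0.        ,  1.        ]])}
top {'fx': 485.82642797795654, 'fy': 485.82642797795654, 'cx': 255.09592349027005, 'cy': 189.0020908248211, 'k1': -0.006796900854812063, 'pose': array([[ 0.02335517, -0.99482798,  0.09885256,  0.38182944],
       [-0.9997019 , -0.02394399, -0.00477422,  0.00684799],
       [ 0.00711645, -0.09871159, -0.99509064,  1.41969579],
       [ 0.        ,  0.        ,  0.        ,  1.        ]])}
```

View pics/top0.png

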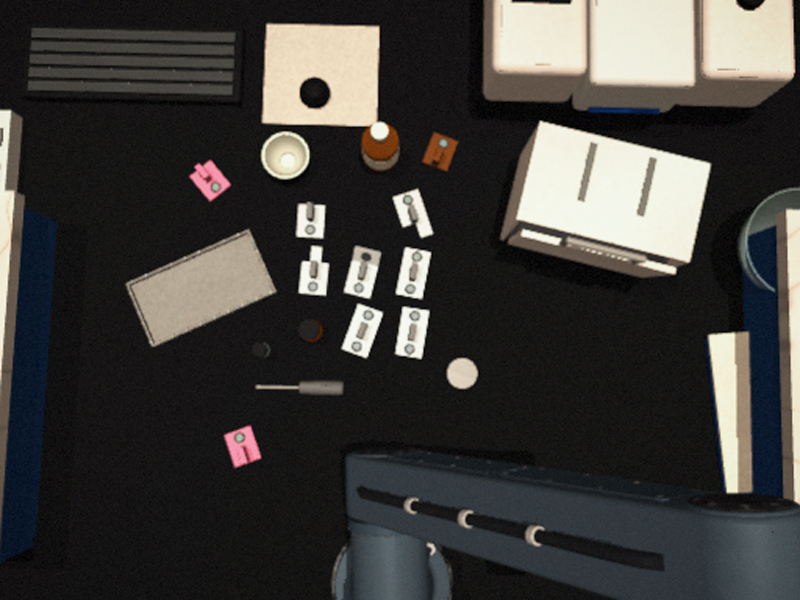

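View pics/scene0.png

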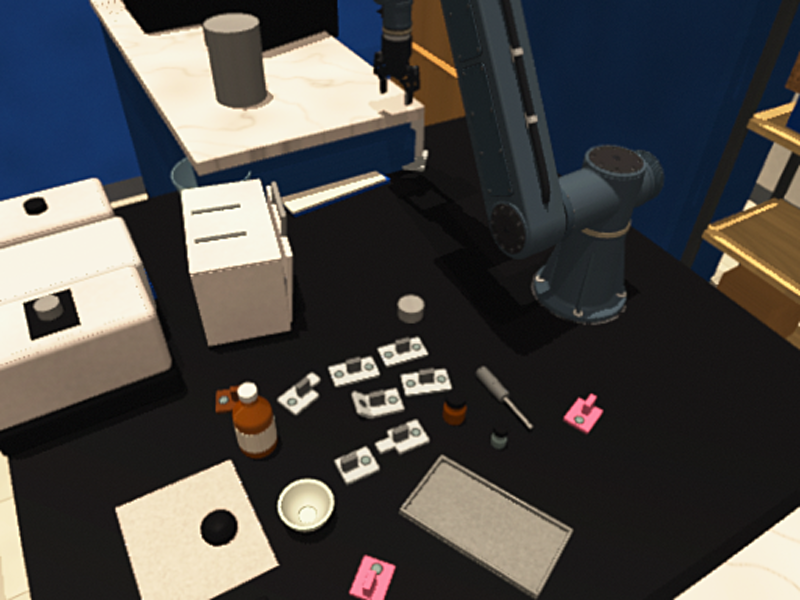

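Seven holders are present. In top0 at 800 px, the sound ones are at (413,273), (363,331) and (412,333). The damaged ones are short (311,220), stub (315,272), bent (362,271) and corner (412,213). The tray is at (200,288) and the box at (610,200) with its handle at about (602,249). Next I'll measure them.

```bash
cat > h.py <<'E'
import numpy as np, cv2
from station import telemetry, snapshot
def K(d): return np.array([[d["fx"],0,d["cx"]],[0,d["fy"],d["cy"]],[0,0,1.]])
def proj(d,P):
    T=np.linalg.inv(d["pose"]); r,_=cv2.Rodrigues(T[:3,:3])
    return cv2.projectPoints(np.asarray(P,float).reshape(-1,1,3),r,T[:3,3],K(d),np.array([d["k1"],0,0,0]))[0].reshape(-1,2)
def unproj(d,uv,z):
    n=cv2.undistortPoints(np.asarray(uv,float).reshape(-1,1,2),K(d),np.array([d["k1"],0,0,0])).reshape(-1,2)
    v=np.c_[n,np.ones(len(n))]@d["pose"][:3,:3].T; o=d["pose"][:3,3]
    return o+v*((z-o[2])/v[:,2])[:,None]
def warp(d,x0,x1,y0,y1,z,s):
    "plan view at height z, s px/mm, up=+x, left=+y"
    w,h=int((y1-y0)*1000*s),int((x1-x0)*1000*s)
    c,r=np.meshgrid(np.arange(w),np.arange(h))
    P=np.stack([x1-r/s/1000,y1-c/s/1000,np.full(c.shape,z)],-1).reshape(-1,3)
    m=proj(d,P).reshape(h,w,2).astype(np.float32)
    return cv2.remap(d["image"][:,:,::-1].copy(),m[...,0].copy(),m[...,1].copy(),cv2.INTER_CUBIC)
def blobs(img,z,d,lo,hi,mn=40):
    hsv=cv2.cvtColor(img,cv2.COLOR_RGB2HSV); m=cv2.inRange(hsv,lo,hi)
    n,l,st,c=cv2.connectedComponentsWithStats(m)
    return [(i,st[i,4],c[i]) for i in range(1,n) if st[i,4]>mn],l
E
python3 - <<'E'
from h import *
d=snapshot("top"); e=snapshot("scene")
# coarse positions
S=0.64
for n,p,z in [("short",(311,220),.008),("stub",(315,272),.008),("bent",(362,271),.008),("corner",(412,213),.008),("s1",(413,273),.008),("s2",(363,331),.008),("s3",(412,333),.008),("jar",(310,330),.06),("vial",(261,350),.05),("tin",(462,373),.032),("handle",(602,249),.24),
 ("t1",(127,285),.016),("t2",(248,231),.016),("t3",(275,291),.016),("t4",(152,345),.016),("b1",(540,123),.206),("b2",(710,160),.206)]:
    print(n,unproj(d,[np.array(p)*S],z)[0].round(3))
A=warp(d,.30,.72,-.13,.17,.008,1.4); B=warp(e,.30,.72,-.13,.17,.008,1.4)
def grid(I,x1,y1,s):
    for k in range(0,30):
        for o,axis in ((x1,0),(y1,1)): pass
    return I
C=np.hstack([A,B])
for k in range(9):
    cv2.line(C,(0,int(k*70)),(6,int(k*70)),(0,255,0),1)
cv2.imwrite("pics/plan.png",C[:600,:800]); print(C.shape)
E
```

```text
short [0.661 0.169 0.008]
stub [0.562 0.158 0.008]
bent [0.566 0.07  0.008]
corner [ 0.679 -0.022  0.008]
s1 [ 0.565 -0.026  0.008]
s2 [0.454 0.065 0.008]
s3 [ 0.452 -0.027  0.008]
jar [0.451 0.157 0.06 ]
vial [0.413 0.245 0.05 ]
tin [ 0.38  -0.119  0.032]
handle [ 0.58  -0.317  0.24 ]
t1 [0.528 0.505 0.016]
t2 [0.635 0.285 0.016]
t3 [0.524 0.23  0.016]
t4 [0.418 0.452 0.016]
b1 [ 0.793 -0.225  0.206]
b2 [ 0.738 -0.505  0.206]
(588, 840, 3)
```

View pics/plan.png

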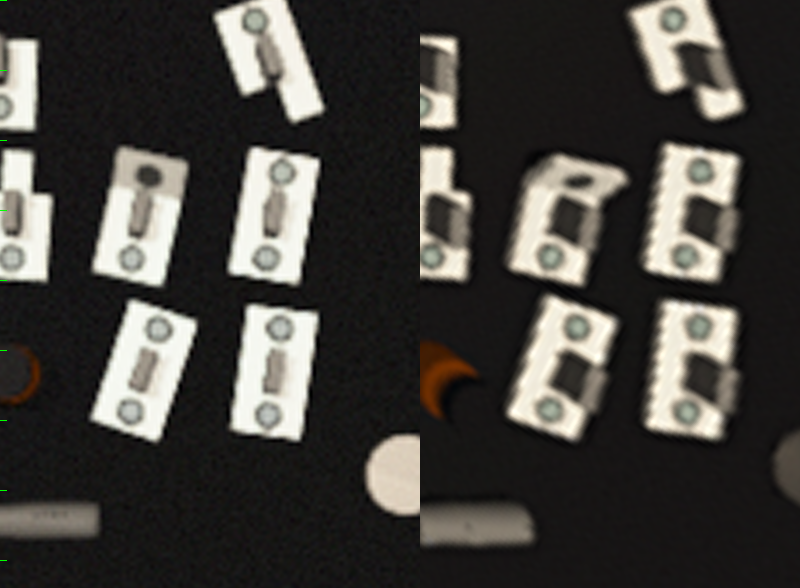

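Plan view, 1.4 px/mm: the holders are about 90 mm apart in y and 110 mm in x. The corner part is missing its lower left, the bent one has its raised end towards +x, and the stub and short ones are at the left edge. I'll fit poses now and check the box.

```bash
cat > fit.py <<'E'
from h import *
from scipy.optimize import minimize
P={"sound":[(-45,-25),(45,-25),(45,25),(-45,25)],"short":[(-45,-25),(17,-25),(17,25),(-45,25)],
"corner":[(-45,-25),(15,-25),(15,1),(45,1),(45,25),(-45,25)],"bent":[(-45,-25),(20,-25),(20,25),(-45,25)],
"stub":[(-45,-10),(-15,-10),(-15,-25),(45,-25),(45,25),(-15,25),(-15,10),(-45,10)]}
def fit(d,kind,x,y,yaws,R=.062,s=2,z=.008):
    W=cv2.GaussianBlur(warp(d,x-R,x+R,y-R,y+R,z,s),(0,0),1)
    g=(W.min(2)>(195 if kind=="bent" else 130)).astype(np.uint8)
    cs,_=cv2.findContours(g,cv2.RETR_EXTERNAL,cv2.CHAIN_APPROX_NONE)
    m=np.zeros_like(g); c=max(cs,key=cv2.contourArea); cv2.drawContours(m,[c],-1,1,-1)
    m=m.astype(float); p=np.array(P[kind],float)/1000
    def cost(v):
        t=v[2];q=p@np.array([[np.cos(t),np.sin(t)],[-np.sin(t),np.cos(t)]])+[x+v[0]/1000,y+v[1]/1000]
        im=np.zeros(m.shape,np.uint8); px=np.c_[(y+R-q[:,1])*1000*s,(x+R-q[:,0])*1000*s]
        cv2.fillPoly(im,[np.round(px*16).astype(np.int32)],255,cv2.LINE_AA,4)
        return np.abs(im/255-m).sum()/m.sum()
    best=None
    for yw in yaws:
        r=minimize(cost,[0,0,np.radians(yw)],method="Nelder-Mead",options=dict(initial_simplex=np.array([[0,0,0],[15,0,.1],[0,15,-.1],[-8,-8,.25]])+[0,0,np.radians(yw)]))
        if best is None or r.fun<best.fun: best=r
    return x+best.x[0]/1000,y+best.x[1]/1000,np.degrees(best.x[2]),best.fun
E
python3 - <<'E'
from fit import *
d=snapshot("top"); e=snapshot("scene")
for n,k,x,y in [("short","short",.661,.169),("stub","stub",.562,.158),("bent","bent",.56,.07),("corner","corner",.679,-.022),("s1","sound",.565,-.026),("s2","sound",.454,.065),("s3","sound",.452,-.027)]:
    ys=range(-180,180,30) if k!="sound" else (-30,0,30)
    if k=="bent": ys=(-20,0,10)
    f=fit(d,k,x,y,ys); print(n,np.round(f,3))
o=np.array([.682,-.350]);a=np.radians(-11.1);R=np.array([[np.cos(a),-np.sin(a)],[np.sin(a),np.cos(a)]])
def bx(p): p=np.array(p,float)/1000; return np.r_[R@p[:2]+o,p[2]]
L=[[(-85,-145,206),(85,-145,206),(85,145,206),(-85,145,206),(-85,-145,206)],[(-85,145,206),(-85,145,0)],[(-85,-145,0),(-85,145,0)],[(-85,-60,240),(-85,60,240)]]
t0=np.array([.526,.368]);ta=np.radians(26);Rt=np.array([[np.cos(ta),-np.sin(ta)],[np.sin(ta),np.cos(ta)]])
def crop(c,im,u0,v0,w,h,s):
    I=cv2.resize(im[v0:v0+h,u0:u0+w,::-1],None,fx=s,fy=s,interpolation=cv2.INTER_CUBIC)
    for l in L:
        q=(proj(c,[bx(p) for p in l])-[u0,v0]+.5)*s
        cv2.polylines(I,[np.round(q).astype(np.int32)],False,(0,0,255),1)
    q=[np.r_[Rt@np.array(p)+t0,.016] for p in [(.065,.125),(.065,-.125),(-.065,-.125),(-.065,.125)]]
    cv2.polylines(I,[np.round((proj(c,q)-[u0,v0]+.5)*s).astype(np.int32)],True,(0,255,0),1)
    return I
A=crop(d,d["image"],310,70,150,115,2.6);B=crop(e,e["image"],105,105,150,115,2.6);C=crop(d,d["image"],70,135,150,115,2.6);D=crop(e,e["image"],240,280,150,104,2.6)
D=cv2.copyMakeBorder(D,0,A.shape[0]-D.shape[0],0,0,cv2.BORDER_CONSTANT)
cv2.imwrite("pics/box.png",np.vstack([np.hstack([A,B]),np.hstack([C,D])]))
E
```

```text
short [ 0.674  0.17  -1.885  0.134]
stub [ 5.67000e-01  1.60000e-01 -1.83712e+02  3.50000e-02]
bent [  0.566   0.069 -12.72    0.565]
corner [ 6.76000e-01 -2.20000e-02 -1.60253e+02  1.08000e-01]
s1 [ 0.566 -0.025 -9.921  0.021]
s2 [ 4.5600e-01  6.7000e-02 -1.8434e+01  1.8000e-02]
s3 [ 0.455 -0.026 -7.964  0.022]
```

View pics/box.png

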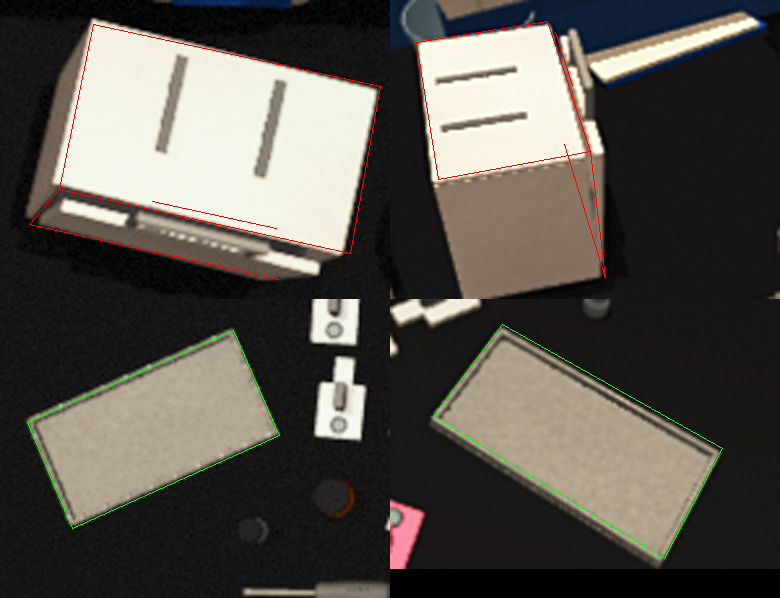

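The box outline matches (origin .682,-.350, yaw -11.1°), and so does the tray (.526,.368, yaw 26°). The bar, at crop pixel (200,232), sits in front of my predicted line. I'll resolve that by triangulating it.

```bash
cat >> h.py <<'E'
BO=np.array([.682,-.350]);BA=-11.1
def rot(a): a=np.radians(a); return np.array([[np.cos(a),-np.sin(a)],[np.sin(a),np.cos(a)]])
def bx(p): p=np.array(p,float)/1000; return np.r_[rot(BA)@p[:2]+BO,p[2]]
TO=np.array([.526,.368]);TA=26
def tr(p): p=np.array(p,float)/1000; return np.r_[rot(TA)@p[:2]+TO,p[2]]
def legs(W,start=None):
    "W: list of (x,y,z,psi deg); prints tool-frame shift mm and turn about tool z deg for each leg"
    s=telemetry.sense(); q=s["tool_rot"]; p=np.array(s["tcp_pos"]); psi=np.degrees(2*np.arctan2(q[1],q[0]))
    if start is not None: p,psi=np.array(start[:3]),start[3]
    else: print("at",p.round(4),round(psi,2),"t",round(s["t"],2),"gap",round(s["finger_gap"],3))
    for x,y,z,a in W:
        d=np.array([x,y,z])-p; c,n=np.cos(np.radians(psi)),np.sin(np.radians(psi))
        v=np.round([1000*(c*d[0]+n*d[1]),1000*(n*d[0]-c*d[1]),-1000*d[2]]); t=np.round(psi-a,1)
        print(v.astype(int),t,"rows",np.ceil(max(np.linalg.norm(v)/62.5,abs(t)/10.7)))
        p=p+np.array([c*v[0]+n*v[1],n*v[0]-c*v[1],-v[2]])/1000; psi-=t
E
python3 - <<'E'
from h import *
d=snapshot("top"); e=snapshot("scene")
for th in (0,.05,.1,.15):
    for r in (220,175):
        b=(-85-r*np.sin(th),0,20+r*np.cos(th))
        print(th,r,((proj(d,[bx(b)])[0]-[310,70]+.5)*2.6).round(),((proj(e,[bx(b)])[0]-[105,105]+.5)*2.6+[390,0]).round())
print("bar ends", [((proj(e,[bx((-85-220*np.sin(t),y,20+220*np.cos(t)))])[0]-[105,105]+.5)*2.6+[390,0]).round() for t in (0,.1) for y in (-60,60)])
print("bottle",unproj(d,[(381*.64,168*.64)],0), "bowl",unproj(d,[(286*.64,158*.64)],.03))
E
python3 -c "
import cv2,numpy as np
t=cv2.imread('pics/box.png')
cv2.imwrite('pics/hz.png',np.hstack([cv2.resize(t[160:300,0:390],(0,0),fx=1.3,fy=1.3),cv2.resize(t[0:140,500:640],(0,0),fx=1.3,fy=1.3)]))"
```

```text
0 220 [214. 215.] [563.  58.]
0 175 [201. 223.] [567.  88.]
0.05 220 [212. 226.] [572.  56.]
0.05 175 [199. 231.] [574.  87.]
0.1 220 [209. 237.] [581.  56.]
0.1 175 [197. 240.] [581.  86.]
0.15 220 [207. 249.] [590.  55.]
0.15 175 [195. 249.] [588.  86.]
bar ends [array([555.,  32.]), array([572.,  85.]), array([572.,  30.]), array([591.,  83.])]
bottle [[0.76652086 0.03935392 0.        ]] bowl [[0.77306266 0.21692645 0.03      ]]
```

View pics/hz.png

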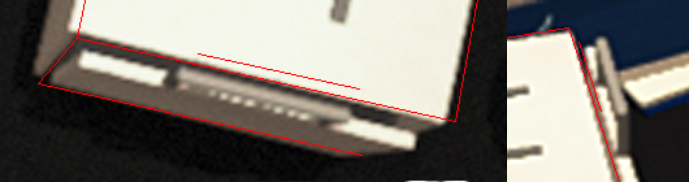

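The bar is at box x≈-104, z≈0.239, so the flap is ajar by about 0.085 rad, and both cameras agree. I'll compute the approach and the pull arc.

```bash
python3 - <<'E'
from h import *
def bar(t,dz): return np.r_[bx((-85-220*np.sin(t),5,20+220*np.cos(t)-19+dz)),78.9]
a=bar(.085,80)
s=telemetry.sense()["tcp_pos"]
m=(s+a[:3])/2; m[2]=.3
legs([(*m,46),a,bar(.085,0)])
st=bar(.085,0)
for T in (np.linspace(.085,.85,11)[1:6],np.linspace(.085,.85,11)[6:]):
    for t in T: legs([bar(t,0)],st)
    st=bar(T[-1],0)
E
```

```text
at [ 0.1454 -0.6077  0.2312] 13.45 t 0.4 gap 0.998
[245 -87 -69] -32.5 rows 5.0
[253  58   0] -32.9 rows 5.0
[ 0  0 80] -0.0 rows 2.0
[  0 -17   2] 0.0 rows 1.0
[  0 -33   5] 0.0 rows 1.0
[  0 -49  10] 0.0 rows 1.0
[  0 -65  16] 0.0 rows 2.0
[  0 -80  23] 0.0 rows 2.0
[  0 -15   8] 0.0 rows 1.0
[  0 -29  17] 0.0 rows 1.0
[  0 -42  28] 0.0 rows 1.0
[  0 -55  39] 0.0 rows 2.0
[  0 -66  51] 0.0 rows 2.0
```

Call:
move_arm(commands="245 -87 -69 0 0 -32.5 1;245 -87 -69 0 0 -32.5 1;245 -87 -69 0 0 -32.5 1;245 -87 -69 0 0 -32.5 1;245 -87 -69 0 0 -32.5 1", grip_force=70)

```text
t: 1.02
tcp_pos: [0.3663, -0.4643, 0.3017]
tool_rot: [0.92, 0.392, 0.0, 0.001]
force: [-0.5, -0.5, 0.1]
finger_gap: 0.997
gripper_force: 0.0
```

Call:
move_arm(commands="253 58 0 0 0 -32.9 1;253 58 0 0 0 -32.9 1;253 58 0 0 0 -32.9 1;253 58 0 0 0 -32.9 1;253 58 0 0 0 -32.9 1")

```text
t: 1.65
tcp_pos: [0.5835, -0.3224, 0.2996]
tool_rot: [0.771, 0.637, 0.0, -0.0]
force: [-0.2, -0.4, 0.6]
finger_gap: 1.001
gripper_force: 0.0
```

Call:
move_arm(commands="0 0 0 0 0 0 1;0 0 0 0 0 0 1;0 0 0 0 0 0 1;0 0 0 0 0 0 1;0 0 0 0 0 0 1")

```text
t: 2.28
tcp_pos: [0.5806, -0.3252, 0.3005]
tool_rot: [0.773, 0.635, -0.0, 0.0]
force: [-0.6, -0.1, -1.4]
finger_gap: 1.002
gripper_force: 0.0
```

Call:
move_arm(commands="0 0 30 0 0 0 1;0 0 55 0 0 0 1;0 0 80 0 0 0 1;0 0 80 0 0 0 1;0 0 80 0 0 0 1")

```text
t: 2.9
tcp_pos: [0.5816, -0.3252, 0.2213]
tool_rot: [0.772, 0.635, 0.0, 0.001]
force: [0.3, -1.0, -0.9]
finger_gap: 1.002
gripper_force: 0.0
```

Call:
move_arm(commands="0 0 0 0 0 0 -1;0 0 0 0 0 0 -1;0 0 0 0 0 0 -1;0 0 0 0 0 0 -1;0 0 0 0 0 0 -1")

```text
t: 3.52
tcp_pos: [0.581, -0.3247, 0.2207]
tool_rot: [0.773, 0.635, 0.0, 0.0]
force: [-0.8, 0.4, 1.9]
finger_gap: 0.115
gripper_force: 68.1
```

Call:
move_arm(commands="0 0 0 0 0 0 -1;0 0 0 0 0 0 -1;0 0 0 0 0 0 -1;0 0 0 0 0 0 -1;0 0 0 0 0 0 -1")

```text
t: 4.15
tcp_pos: [0.581, -0.3247, 0.2207]
tool_rot: [0.772, 0.635, -0.0, 0.0]
force: [-1.2, 0.5, 4.8]
finger_gap: 0.114
gripper_force: 68.5
```

Call:
move_arm(commands="0 -17 2 0 0 0 -1;0 -33 5 0 0 0 -1;0 -49 10 0 0 0 -1;0 -65 16 0 0 0 -1;0 -80 23 0 0 0 -1")

```text
t: 4.78
tcp_pos: [0.5058, -0.3076, 0.1981]
tool_rot: [0.773, 0.634, 0.004, 0.002]
force: [6.4, 6.7, 0.4]
finger_gap: 0.116
gripper_force: 71.9
```

Call:
move_arm(commands="0 -15 8 0 0 0 -1;0 -29 17 0 0 0 -1;0 -42 28 0 0 0 -1;0 -54 38 0 0 0 -1;0 -65 49 0 0 0 -1")

```text
t: 5.4
tcp_pos: [0.4406, -0.2935, 0.1477]
tool_rot: [0.773, 0.634, 0.003, -0.0]
force: [9.2, 8.6, 0.8]
finger_gap: 0.113
gripper_force: 70.6
```

Call:
move_arm(commands="0 0 0 0 0 0 -1;0 0 0 0 0 0 -1;0 0 0 0 0 0 -1;0 0 0 0 0 0 -1;0 0 0 0 0 0 -1")

```text
t: 6.02
tcp_pos: [0.4396, -0.2933, 0.1467]
tool_rot: [0.773, 0.635, 0.002, -0.002]
force: [5.0, 7.7, -4.0]
finger_gap: 0.114
gripper_force: 70.3
```

```bash
python3 - <<'E'
from h import *
s=telemetry.sense();p=rot(-BA)@(s["tcp_pos"][:2]-BO);print(p, s["tcp_pos"][2],s["force"],np.arctan2(-.085-p[0],s["tcp_pos"][2]+.019-.02))
E
```

```text
[-0.2487584   0.00897828] 0.14665691618012106 [ 4.99439627  7.71590575 -4.00296453] 0.8438337751483507
```

The flap is at 0.84 rad. I'll release it and fetch the corner-broken holder.

```bash
cat >> h.py <<'E'
def mid(a,b,f=.5): return tuple(np.array(a)*(1-f)+np.array(b)*f)
def fetch(h,start=None,z=.25):
    s=telemetry.sense(); q=s["tool_rot"]
    c=start if start is not None else (*s["tcp_pos"],np.degrees(2*np.arctan2(q[1],q[0])))
    u=(c[0],c[1],max(c[2],z),c[3]); v=(h[0],h[1],.11,h[2])
    legs([u,mid((*u[:2],z,u[3]),(*v[:2],z,v[3])),v,(h[0],h[1],.013,h[2])],start)
def reject(h,y,x=-140,zd=.15):
    d=(*bx((x,y,0))[:2],.25,78.9); u=(h[0],h[1],.25,h[2])
    legs([u,mid(u,d),d,(*d[:2],zd,78.9)],(h[0],h[1],.013,h[2]))
H=dict(short=(.674,.170,-2),stub=(.567,.160,-3.7),bent=(.566,.070,-12),corner=(.676,-.022,20),s1=(.566,-.025,-10),s2=(.456,.067,-18.4),s3=(.455,-.026,-8))
E
python3 - <<'E'
from h import *
fetch(H["corner"]); print(); reject(H["corner"],-60)
E
```

```text
at [ 0.4396 -0.2933  0.1467] 78.79 t 6.03 gap 0.114
[   0    0 -103] 0.0 rows 2.0
[156  90   0] 29.4 rows 3.0
[180   1 140] 29.4 rows 4.0
[ 0  0 97] -0.0 rows 2.0

[   0    0 -237] 0 rows 4.0
[-129  145    0] -29.4 rows 4.0
[-183   63    0] -29.5 rows 4.0
[  0   0 100] 0.0 rows 2.0
```

Call:
move_arm(commands="0 0 0 0 0 0 0;0 0 0 0 0 0 0;0 0 0 0 0 0 0;0 0 0 0 0 0 0;0 0 -20 0 0 0 0")

```text
t: 6.65
tcp_pos: [0.4379, -0.2961, 0.1674]
tool_rot: [0.773, 0.635, -0.0, -0.002]
force: [0.2, -0.2, -1.1]
finger_gap: 0.502
gripper_force: 0.0
```

Call:
move_arm(commands="0 0 -83 0 0 0 0;0 0 -83 0 0 0 0;0 0 -83 0 0 0 0;0 0 -83 0 0 0 0;0 0 -83 0 0 0 0")

```text
t: 7.28
tcp_pos: [0.438, -0.296, 0.2497]
tool_rot: [0.772, 0.635, -0.0, -0.002]
force: [0.7, 0.1, -0.6]
finger_gap: 0.502
gripper_force: 0.0
```

Call:
move_arm(commands="158 92 0 0 0 29.4 0;158 92 0 0 0 29.4 0;158 92 0 0 0 29.4 0;158 92 0 0 0 29.4 0;158 92 0 0 0 29.4 0")

```text
t: 7.9
tcp_pos: [0.5592, -0.1589, 0.2501]
tool_rot: [0.908, 0.42, -0.001, -0.001]
force: [-0.2, -0.3, -0.4]
finger_gap: 0.501
gripper_force: 0.0
```

Call:
move_arm(commands="180 1 140 0 0 29.4 0;180 1 140 0 0 29.4 0;180 1 140 0 0 29.4 0;180 1 140 0 0 29.4 0;180 1 140 0 0 29.4 0")

```text
t: 8.52
tcp_pos: [0.6758, -0.0232, 0.1079]
tool_rot: [0.985, 0.175, -0.003, -0.001]
force: [-1.1, 0.2, -0.7]
finger_gap: 0.497
gripper_force: 0.0
```

```bash
python3 - <<'E'
from h import *
d=snapshot("top"); e=snapshot("scene")
h=H["corner"]; legs([(*h[:2],.013,h[2])])
A=cv2.resize(warp(d,.36,.74,-.15,.25,.03,1),None,fx=1,fy=1)
x,y=proj(e,[(.6,.05,.03)])[0].astype(int); B=cv2.resize(e["image"][y-85:y+85,x-90:x+90,::-1],None,fx=2.2,fy=2.2,interpolation=cv2.INTER_CUBIC)
n=max(A.shape[0],B.shape[0]); f=lambda I:cv2.copyMakeBorder(I,0,n-I.shape[0],0,0,cv2.BORDER_CONSTANT)
cv2.imwrite("pics/c1.png",np.hstack([f(A),f(B)]))
E
```

```text
at [ 0.6765 -0.0251  0.1109] 20.01 t 8.62 gap 0.493
[ 1 -3 98] 0.0 rows 2.0
```

View pics/c1.png

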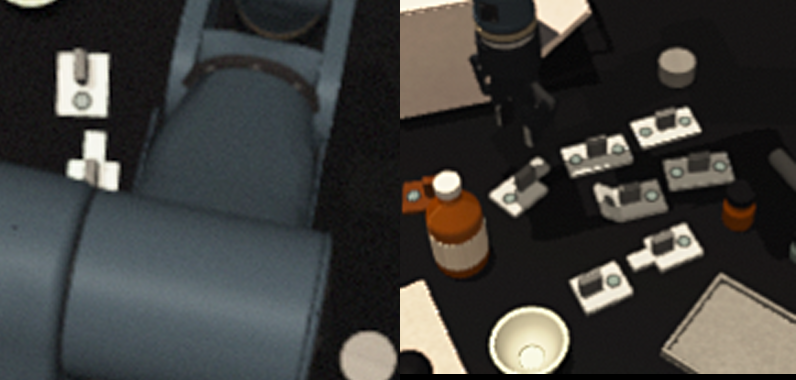

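The fingers (right half, about (527,120)) are over the corner holder's fin at (527,178), and the rest of the scene is unchanged. I'll descend and grip.

Call:
move_arm(commands="1 -3 40 0 0 0 0;1 -3 70 0 0 0 0;1 -3 98 0 0 0 0;1 -3 98 0 0 0 0;1 -3 98 0 0 0 0", grip_force=70)

```text
t: 9.25
tcp_pos: [0.6782, -0.0217, 0.0153]
tool_rot: [0.985, 0.173, 0.001, 0.001]
force: [0.4, 0.5, 0.0]
finger_gap: 0.501
gripper_force: 0.0
```

Call:
move_arm(commands="0 0 0 0 0 0 -1;0 0 0 0 0 0 -1;0 0 0 0 0 0 -1;0 0 0 0 0 0 -1;0 0 0 0 0 0 -1")

```text
t: 9.88
tcp_pos: [0.6785, -0.0205, 0.0152]
tool_rot: [0.985, 0.174, 0.001, 0.001]
force: [-1.6, -1.1, 6.7]
finger_gap: 0.124
gripper_force: 71.6
```

Call:
move_arm(commands="0 0 -50 0 0 0 -1;0 0 -100 0 0 0 -1;0 0 -150 0 0 0 -1;0 0 -200 0 0 0 -1;0 0 -237 0 0 0 -1")

```text
t: 10.5
tcp_pos: [0.6775, -0.0199, 0.253]
tool_rot: [0.985, 0.174, 0.001, 0.0]
force: [0.6, -0.2, -1.3]
finger_gap: 0.122
gripper_force: 70.6
```

Call:
move_arm(commands="-129 145 0 0 0 -29.4 -1;-129 145 0 0 0 -29.4 -1;-129 145 0 0 0 -29.4 -1;-129 145 0 0 0 -29.4 -1;-129 145 0 0 0 -29.4 -1")

```text
t: 11.12
tcp_pos: [0.6054, -0.2008, 0.2502]
tool_rot: [0.909, 0.417, 0.0, -0.001]
force: [0.6, 0.2, -0.5]
finger_gap: 0.123
gripper_force: 70.6
```

Call:
move_arm(commands="-183 63 0 0 0 -29.5 -1;-183 63 0 0 0 -29.5 -1;-183 63 0 0 0 -29.5 -1;-183 63 0 0 0 -29.5 -1;-183 63 0 0 0 -29.5 -1")

```text
t: 11.75
tcp_pos: [0.5354, -0.3794, 0.25]
tool_rot: [0.772, 0.636, 0.0, -0.001]
force: [0.1, 0.8, -0.9]
finger_gap: 0.127
gripper_force: 70.6
```

```bash
python3 - <<'E'
from h import *
legs([(*bx((-140,-60,150)),78.9)])
st=(*bx((-140,-60,250)),78.9); print("bent");fetch(H["bent"],st); reject(H["bent"],60)
E
```

```text
at [ 0.5354 -0.3794  0.25  ] 78.92 t 11.75 gap 0.127
[ -3  -2 100] 0.0 rows 2.0
bent
[0 0 0] 0.0 rows 0.0
[225 -27   0] 45.4 rows 5.0
[ 138 -180  140] 45.5 rows 5.0
[ 0  0 97] 0.0 rows 2.0
[   0    0 -237] 0 rows 4.0
[ 30 164   0] -45.4 rows 5.0
[-96 137   0] -45.5 rows 5.0
[  0   0 100] 0.0 rows 2.0
```

Call:
move_arm(commands="-3 -2 30 0 0 0 -1;-3 -2 60 0 0 0 -1;-3 -2 85 0 0 0 -1;-3 -2 100 0 0 0 -1;-3 -2 100 0 0 0 -1")

```text
t: 12.38
tcp_pos: [0.5326, -0.381, 0.1493]
tool_rot: [0.771, 0.636, 0.0, -0.001]
force: [-0.4, 0.5, -0.4]
finger_gap: 0.121
gripper_force: 70.6
```

Call:
move_arm(commands="0 0 0 0 0 0 0;0 0 0 0 0 0 0;0 0 0 0 0 0 0;0 0 0 0 0 0 0;0 0 0 0 0 0 0")

```text
t: 13.0
tcp_pos: [0.5321, -0.3834, 0.1506]
tool_rot: [0.772, 0.636, 0.0, 0.0]
force: [-1.2, 1.0, 0.6]
finger_gap: 0.497
gripper_force: 0.0
```

Call:
move_arm(commands="0 0 -50 0 0 0 0;0 0 -100 0 0 0 0;0 0 -100 0 0 0 0;0 0 -100 0 0 0 0;0 0 -100 0 0 0 0")

```text
t: 13.62
tcp_pos: [0.5314, -0.3824, 0.2484]
tool_rot: [0.772, 0.636, -0.0, -0.002]
force: [-0.1, -0.3, 0.8]
finger_gap: 0.499
gripper_force: 0.0
```

Call:
move_arm(commands="225 -27 0 0 0 45.4 0;225 -27 0 0 0 45.4 0;225 -27 0 0 0 45.4 0;225 -27 0 0 0 45.4 0;225 -27 0 0 0 45.4 0")

```text
t: 14.25
tcp_pos: [0.5478, -0.1532, 0.2488]
tool_rot: [0.957, 0.29, -0.001, -0.002]
force: [-0.3, -1.3, 0.3]
finger_gap: 0.499
gripper_force: 0.0
```

Call:
move_arm(commands="138 -180 140 0 0 45.5 0;138 -180 140 0 0 45.5 0;138 -180 140 0 0 45.5 0;138 -180 140 0 0 45.5 0;138 -180 140 0 0 45.5 0")

```text
t: 14.88
tcp_pos: [0.5615, 0.0722, 0.1068]
tool_rot: [0.995, -0.104, -0.004, -0.0]
force: [0.5, -0.8, 1.4]
finger_gap: 0.5
gripper_force: 0.0
```

```bash
python3 - <<'E'
from h import *
h=H["bent"]
d=snapshot("top"); legs([(*h[:2],.013,h[2])])
A=d["image"][60:200,290:470,::-1]; e=snapshot("scene"); x,y=proj(e,[(.6,.05,.03)])[0].astype(int)
B=e["image"][y-85:y+85,x-90:x+90,::-1]
A=cv2.resize(A,None,fx=2.2,fy=2.2,interpolation=cv2.INTER_CUBIC);B=cv2.resize(B,None,fx=2.2,fy=2.2,interpolation=cv2.INTER_CUBIC)
n=max(A.shape[0],B.shape[0]); f=lambda I:cv2.copyMakeBorder(I,0,n-I.shape[0],0,0,cv2.BORDER_CONSTANT)
cv2.imwrite("pics/c2.png",np.hstack([f(A),f(B)]))
E
```

```text
at [0.5613 0.0733 0.1062] -11.94 t 14.93 gap 0.498
[ 5  2 93] 0.1 rows 2.0
```

View pics/c2.png

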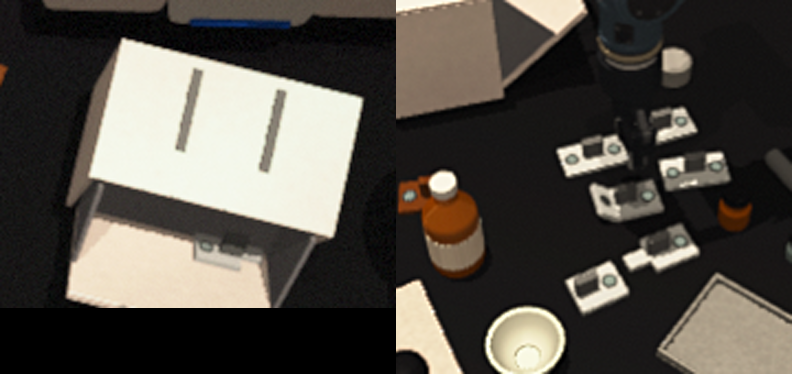

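The corner holder lies in the hopper (left half, (228,248)) and the gripper is over the bent one. On with the bent holder, then fetch the stub.

Call:
move_arm(commands="5 2 40 0 0 0 0;5 2 70 0 0 0 0;5 2 93 0 0 0 0;5 2 93 0 0 0 0;5 2 93 0 0 0 0")

```text
t: 15.6
tcp_pos: [0.5695, 0.0654, 0.018]
tool_rot: [0.995, -0.104, 0.001, 0.0]
force: [0.0, -0.2, 0.7]
finger_gap: 0.506
gripper_force: 0.0
```

Call:
move_arm(commands="0 0 0 0 0 0 -1;0 0 0 0 0 0 -1;0 0 0 0 0 0 -1;0 0 0 0 0 0 -1;0 0 0 0 0 0 -1")

```text
t: 16.23
tcp_pos: [0.5697, 0.0661, 0.0187]
tool_rot: [0.995, -0.104, 0.001, 0.0]
force: [-1.0, -0.2, 5.9]
finger_gap: 0.124
gripper_force: 70.9
```

Call:
move_arm(commands="0 0 -50 0 0 0 -1;0 0 -100 0 0 0 -1;0 0 -150 0 0 0 -1;0 0 -200 0 0 0 -1;0 0 -237 0 0 0 -1")

```text
t: 16.85
tcp_pos: [0.5688, 0.0663, 0.2567]
tool_rot: [0.995, -0.104, 0.001, 0.0]
force: [0.3, -0.4, -2.1]
finger_gap: 0.126
gripper_force: 69.8
```

Call:
move_arm(commands="30 164 0 0 0 -45.4 -1;30 164 0 0 0 -45.4 -1;30 164 0 0 0 -45.4 -1;30 164 0 0 0 -45.4 -1;30 164 0 0 0 -45.4 -1")

```text
t: 17.48
tcp_pos: [0.5634, -0.1013, 0.2539]
tool_rot: [0.958, 0.288, -0.0, -0.0]
force: [0.2, -0.3, -1.3]
finger_gap: 0.125
gripper_force: 69.8
```

Call:
move_arm(commands="-96 137 0 0 0 -45.5 -1;-96 137 0 0 0 -45.5 -1;-96 137 0 0 0 -45.5 -1;-96 137 0 0 0 -45.5 -1;-96 137 0 0 0 -45.5 -1")

```text
t: 18.1
tcp_pos: [0.5588, -0.2683, 0.2537]
tool_rot: [0.771, 0.636, -0.0, -0.001]
force: [0.3, -0.3, -1.9]
finger_gap: 0.121
gripper_force: 69.8
```

```bash
python3 - <<'E'
from h import *
legs([(*bx((-140,60,150)),78.9)])
st=(*bx((-140,60,250)),78.9); print("stub");fetch(H["stub"],st); reject(H["stub"],-55)
st=(*bx((-140,-55,250)),78.9); print("short");fetch(H["short"],st); reject(H["short"],60)
E
```

```text
at [ 0.5588 -0.2683  0.2537] 79.02 t 18.1 gap 0.121
[  4  -3 104] 0.1 rows 2.0
stub
[0 0 0] 0.0 rows 0.0
[209 -36   0] 41.3 rows 4.0
[ 134 -164  140] 41.3 rows 5.0
[ 0  0 97] 0.0 rows 2.0
[   0    0 -237] 0.0 rows 4.0
[  1 269   0] -41.3 rows 5.0
[-177  203    0] -41.3 rows 5.0
[  0   0 100] -0.0 rows 2.0
short
[0 0 0] 0.0 rows 0.0
[282  16   0] 40.4 rows 5.0
[ 225 -170  140] 40.5 rows 6.0
[ 0  0 97] 0.0 rows 2.0
[   0    0 -237] 0 rows 4.0
[-51 219   0] -40.4 rows 4.0
[-181  133    0] -40.5 rows 4.0
[  0   0 100] 0.0 rows 2.0
```

Call:
move_arm(commands="3 -2 30 0 0 0 -1;3 -2 60 0 0 0 -1;3 -2 85 0 0 0 -1;3 -2 104 0 0 0 -1;3 -2 104 0 0 0 -1")

```text
t: 18.73
tcp_pos: [0.5567, -0.2632, 0.1484]
tool_rot: [0.772, 0.636, -0.001, -0.002]
force: [-1.3, 0.7, -1.9]
finger_gap: 0.119
gripper_force: 69.7
```

Call:
move_arm(commands="0 0 0 0 0 0 0;0 0 0 0 0 0 0;0 0 0 0 0 0 0;0 0 0 0 0 0 0;0 0 0 0 0 0 0")

```text
t: 19.35
tcp_pos: [0.5583, -0.2645, 0.1506]
tool_rot: [0.772, 0.636, 0.0, 0.0]
force: [-0.6, -0.6, -0.4]
finger_gap: 0.504
gripper_force: 0.0
```

Call:
move_arm(commands="0 0 -50 0 0 0 0;0 0 -100 0 0 0 0;0 0 -100 0 0 0 0;0 0 -100 0 0 0 0;0 0 -100 0 0 0 0")

```text
t: 19.98
tcp_pos: [0.5573, -0.2638, 0.2486]
tool_rot: [0.772, 0.636, -0.0, -0.002]
force: [0.2, -0.6, -0.5]
finger_gap: 0.501
gripper_force: 0.0
```

Call:
move_arm(commands="209 -36 0 0 0 41.3 0;209 -36 0 0 0 41.3 0;209 -36 0 0 0 41.3 0;209 -36 0 0 0 41.3 0;209 -36 0 0 0 41.3 0")

```text
t: 20.6
tcp_pos: [0.5619, -0.0499, 0.249]
tool_rot: [0.946, 0.325, -0.001, -0.001]
force: [0.4, -0.9, 0.1]
finger_gap: 0.499
gripper_force: 0.0
```

Call:
move_arm(commands="134 -164 140 0 0 41.3 0;134 -164 140 0 0 41.3 0;134 -164 140 0 0 41.3 0;134 -164 140 0 0 41.3 0;134 -164 140 0 0 41.3 0")

```text
t: 21.22
tcp_pos: [0.5666, 0.1609, 0.1066]
tool_rot: [1.0, -0.029, -0.003, 0.0]
force: [0.6, -0.8, -0.5]
finger_gap: 0.498
gripper_force: 0.0
```

Call:
move_arm(commands="0 0 30 0 0 0 0;0 0 50 0 0 0 0;0 0 50 0 0 0 0;0 0 50 0 0 0 0;0 0 50 0 0 0 0")

```text
t: 21.85
tcp_pos: [0.5699, 0.1588, 0.0615]
tool_rot: [0.999, -0.032, 0.001, -0.0]
force: [-0.0, 0.2, 0.2]
finger_gap: 0.501
gripper_force: 0.0
```

```bash
python3 - <<'E'
from h import *
h=H["stub"]; legs([(*h[:2],.013,h[2])])
d=snapshot("top"); e=snapshot("scene")
A=d["image"][60:200,290:470,::-1];  x,y=proj(e,[(.6,.05,.03)])[0].astype(int)
B=e["image"][y-85:y+85,x-90:x+90,::-1]
A=cv2.resize(A,None,fx=2.2,fy=2.2,interpolation=cv2.INTER_CUBIC);B=cv2.resize(B,None,fx=2.2,fy=2.2,interpolation=cv2.INTER_CUBIC)
n=max(A.shape[0],B.shape[0]); f=lambda I:cv2.copyMakeBorder(I,0,n-I.shape[0],0,0,cv2.BORDER_CONSTANT)
cv2.imwrite("pics/c3.png",np.hstack([f(A),f(B)]))
E
```

```text
at [0.5699 0.1588 0.0615] -3.66 t 21.85 gap 0.501
[-3 -1 48] 0.0 rows 1.0
```

View pics/c3.png

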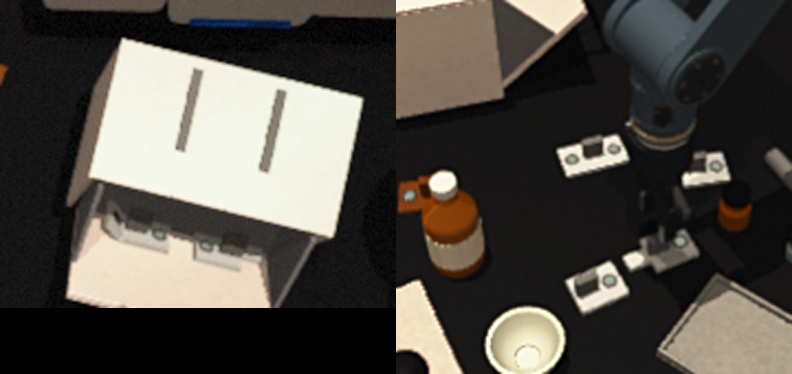

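The bent and corner holders are both in the hopper, at (140,230) and (228,248), and the gripper is over the stub. I'll grip it, drop it and fetch the short one. A 6-row leg gets its remainder in the next call.

Call:
move_arm(commands="-2 -1 25 0 0 0 0;-2 -1 48 0 0 0 0;-2 -1 48 0 0 0 0;-2 -1 48 0 0 0 0;-2 -1 48 0 0 0 0")

```text
t: 22.58
tcp_pos: [0.5678, 0.1606, 0.0135]
tool_rot: [0.999, -0.032, 0.001, -0.0]
force: [0.4, -0.2, 0.0]
finger_gap: 0.499
gripper_force: 0.0
```

Call:
move_arm(commands="0 0 0 0 0 0 -1;0 0 0 0 0 0 -1;0 0 0 0 0 0 -1;0 0 0 0 0 0 -1;0 0 0 0 0 0 -1")

```text
t: 23.2
tcp_pos: [0.5674, 0.1605, 0.0131]
tool_rot: [0.999, -0.032, 0.001, -0.0]
force: [-0.7, 0.4, 5.8]
finger_gap: 0.122
gripper_force: 71.1
```

Call:
move_arm(commands="0 0 -50 0 0 0 -1;0 0 -100 0 0 0 -1;0 0 -150 0 0 0 -1;0 0 -200 0 0 0 -1;0 0 -237 0 0 0 -1")

```text
t: 23.82
tcp_pos: [0.5669, 0.1605, 0.2512]
tool_rot: [0.999, -0.032, 0.001, -0.0]
force: [0.4, 0.8, -2.3]
finger_gap: 0.123
gripper_force: 70.0
```

Call:
move_arm(commands="1 269 0 0 0 -41.3 -1;1 269 0 0 0 -41.3 -1;1 269 0 0 0 -41.3 -1;1 269 0 0 0 -41.3 -1;1 269 0 0 0 -41.3 -1")

```text
t: 24.45
tcp_pos: [0.55, -0.1104, 0.2487]
tool_rot: [0.946, 0.323, -0.0, -0.0]
force: [-0.1, 0.7, -1.5]
finger_gap: 0.123
gripper_force: 70.1
```

Call:
move_arm(commands="-177 203 0 0 0 -41.3 -1;-177 203 0 0 0 -41.3 -1;-177 203 0 0 0 -41.3 -1;-177 203 0 0 0 -41.3 -1;-177 203 0 0 0 -41.3 -1")

```text
t: 25.08
tcp_pos: [0.5336, -0.3805, 0.2483]
tool_rot: [0.773, 0.634, -0.0, -0.0]
force: [-1.2, 0.8, -1.3]
finger_gap: 0.124
gripper_force: 70.1
```

Call:
move_arm(commands="0 0 30 0 0 0 -1;0 0 60 0 0 0 -1;0 0 85 0 0 0 -1;0 0 100 0 0 0 -1;0 0 100 0 0 0 -1")

```text
t: 25.7
tcp_pos: [0.5341, -0.3757, 0.1479]
tool_rot: [0.772, 0.636, -0.0, -0.002]
force: [0.3, -0.9, -1.7]
finger_gap: 0.127
gripper_force: 70.1
```

Call:
move_arm(commands="0 0 0 0 0 0 0;0 0 0 0 0 0 0;0 0 0 0 0 0 0;0 0 0 0 0 0 0;0 0 0 0 0 0 0")

```text
t: 26.32
tcp_pos: [0.5338, -0.3769, 0.1506]
tool_rot: [0.772, 0.636, -0.001, -0.0]
force: [-5.7, 1.0, 3.9]
finger_gap: 0.501
gripper_force: 0.0
```

Call:
move_arm(commands="0 0 -50 0 0 0 0;0 0 -100 0 0 0 0;0 0 -100 0 0 0 0;0 0 -100 0 0 0 0;0 0 -100 0 0 0 0")

```text
t: 26.95
tcp_pos: [0.5341, -0.3762, 0.2478]
tool_rot: [0.772, 0.636, -0.0, -0.001]
force: [-0.4, -0.0, 0.6]
finger_gap: 0.498
gripper_force: 0.0
```

Call:
move_arm(commands="282 16 0 0 0 40.4 0;282 16 0 0 0 40.4 0;282 16 0 0 0 40.4 0;282 16 0 0 0 40.4 0;282 16 0 0 0 40.4 0")

```text
t: 27.58
tcp_pos: [0.604, -0.0998, 0.2478]
tool_rot: [0.944, 0.331, -0.001, -0.001]
force: [0.2, 0.2, -0.8]
finger_gap: 0.497
gripper_force: 0.0
```

Call:
move_arm(commands="225 -170 90 0 0 40.5 0;225 -170 90 0 0 40.5 0;225 -170 90 0 0 40.5 0;225 -170 90 0 0 40.5 0;225 -170 90 0 0 40.5 0")

```text
t: 28.2
tcp_pos: [0.6737, 0.1723, 0.1566]
tool_rot: [1.0, -0.017, -0.002, 0.0]
force: [0.1, -0.6, -0.2]
finger_gap: 0.505
gripper_force: 0.0
```

Call:
move_arm(commands="0 0 50 0 0 0 0;0 0 100 0 0 0 0;0 0 100 0 0 0 0;0 0 100 0 0 0 0;0 0 100 0 0 0 0")

```text
t: 28.82
tcp_pos: [0.6765, 0.1699, 0.0621]
tool_rot: [1.0, -0.017, 0.002, -0.0]
force: [0.0, -0.2, -0.5]
finger_gap: 0.502
gripper_force: 0.0
```

```bash
python3 - <<'E'
from h import *
h=H["short"]; legs([(*h[:2],.013,h[2])])
d=snapshot("top"); e=snapshot("scene")
A=d["image"][60:200,290:470,::-1];  x,y=proj(e,[(.6,.05,.03)])[0].astype(int)
B=e["image"][y-85:y+85,x-90:x+90,::-1]
A=cv2.resize(A,None,fx=2.2,fy=2.2,interpolation=cv2.INTER_CUBIC);B=cv2.resize(B,None,fx=2.2,fy=2.2,interpolation=cv2.INTER_CUBIC)
n=max(A.shape[0],B.shape[0]); f=lambda I:cv2.copyMakeBorder(I,0,n-I.shape[0],0,0,cv2.BORDER_CONSTANT)
cv2.imwrite("pics/c4.png",np.hstack([f(A),f(B)]))
E
```

```text
at [0.6765 0.1699 0.0621] -1.97 t 28.82 gap 0.502
[-2  0 49] 0.0 rows 1.0
```

View pics/c4.png

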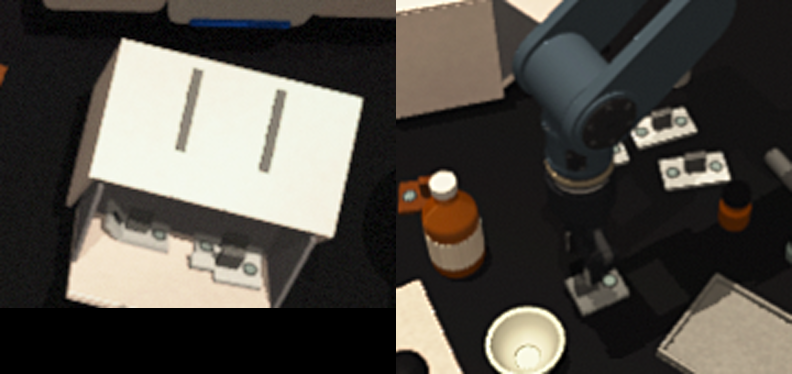

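The stub rests in the hopper at (232,258), partly over the corner part. The gripper is over the short holder; next I'll drop it on the bent side.

Call:
move_arm(commands="-2 0 25 0 0 0 0;-2 0 49 0 0 0 0;-2 0 49 0 0 0 0;-2 0 49 0 0 0 0;-2 0 49 0 0 0 0")

```text
t: 29.55
tcp_pos: [0.6736, 0.1701, 0.012]
tool_rot: [1.0, -0.017, 0.001, -0.0]
force: [0.2, -0.7, 0.6]
finger_gap: 0.497
gripper_force: 0.0
```

Call:
move_arm(commands="0 0 0 0 0 0 -1;0 0 0 0 0 0 -1;0 0 0 0 0 0 -1;0 0 0 0 0 0 -1;0 0 0 0 0 0 -1")

```text
t: 30.18
tcp_pos: [0.6731, 0.1701, 0.0112]
tool_rot: [1.0, -0.017, 0.001, -0.0]
force: [-0.3, 0.6, 5.7]
finger_gap: 0.127
gripper_force: 71.5
```

Call:
move_arm(commands="0 0 -50 0 0 0 -1;0 0 -100 0 0 0 -1;0 0 -150 0 0 0 -1;0 0 -200 0 0 0 -1;0 0 -237 0 0 0 -1")

```text
t: 30.8
tcp_pos: [0.6724, 0.1701, 0.249]
tool_rot: [1.0, -0.017, 0.0, -0.0]
force: [0.5, -0.7, -1.6]
finger_gap: 0.128
gripper_force: 70.6
```

Call:
move_arm(commands="-51 219 0 0 0 -40.4 -1;-51 219 0 0 0 -40.4 -1;-51 219 0 0 0 -40.4 -1;-51 219 0 0 0 -40.4 -1;-51 219 0 0 0 -40.4 -1")

```text
t: 31.42
tcp_pos: [0.6127, -0.0501, 0.2464]
tool_rot: [0.945, 0.327, -0.001, -0.0]
force: [0.4, -0.3, -0.9]
finger_gap: 0.121
gripper_force: 70.7
```

Call:
move_arm(commands="-181 133 0 0 0 -40.5 -1;-181 133 0 0 0 -40.5 -1;-181 133 0 0 0 -40.5 -1;-181 133 0 0 0 -40.5 -1;-181 133 0 0 0 -40.5 -1")

```text
t: 32.05
tcp_pos: [0.5545, -0.2663, 0.2465]
tool_rot: [0.773, 0.634, -0.0, -0.0]
force: [-0.1, 0.9, -0.9]
finger_gap: 0.123
gripper_force: 70.6
```

Call:
move_arm(commands="0 0 30 0 0 0 -1;0 0 60 0 0 0 -1;0 0 90 0 0 0 -1;0 0 90 0 0 0 -1;0 0 90 0 0 0 -1")

```text
t: 32.67
tcp_pos: [0.556, -0.2631, 0.158]
tool_rot: [0.772, 0.636, 0.0, 0.0]
force: [0.3, 0.6, -1.4]
finger_gap: 0.13
gripper_force: 70.6
```

Call:
move_arm(commands="0 0 0 0 0 0 0;0 0 0 0 0 0 0;0 0 0 0 0 0 0;0 0 0 0 0 0 0;0 0 0 0 0 0 0")

```text
t: 33.3
tcp_pos: [0.5549, -0.2639, 0.1574]
tool_rot: [0.772, 0.636, 0.0, 0.0]
force: [-0.7, 0.4, 0.9]
finger_gap: 0.5
gripper_force: 0.0
```

Call:
move_arm(commands="0 0 -50 0 0 0 0;0 0 -90 0 0 0 0;0 0 -90 0 0 0 0;0 0 -90 0 0 0 0;0 0 -90 0 0 0 0")

```text
t: 33.92
tcp_pos: [0.554, -0.2632, 0.2456]
tool_rot: [0.772, 0.636, -0.0, -0.002]
force: [-1.1, 0.1, -0.0]
finger_gap: 0.5
gripper_force: 0.0
```

```bash
python3 - <<'E'
from fit import *
d=snapshot("top"); e=snapshot("scene")
print(telemetry.sense()["finger_gap"])
for c in (d,e):
  for n in ("s1","s2","s3"):
    try: print(n,np.round(fit(c,"sound",*H[n][:2],(-30,0,30),R=.08),4))
    except Exception as x: print(n,x)
A=d["image"][60:200,290:470,::-1];  x,y=proj(e,[(.55,.0,.03)])[0].astype(int)
B=e["image"][y-85:y+85,x-90:x+90,::-1]
A=cv2.resize(A,None,fx=2.2,fy=2.2,interpolation=cv2.INTER_CUBIC);B=cv2.resize(B,None,fx=2.2,fy=2.2,interpolation=cv2.INTER_CUBIC)
n=max(A.shape[0],B.shape[0]); f=lambda I:cv2.copyMakeBorder(I,0,n-I.shape[0],0,0,cv2.BORDER_CONSTANT)
cv2.imwrite("pics/c5.png",np.hstack([f(A),f(B)]))
E
```

```text
0.4994143529230368
s1 [ 0.5662 -0.0255 -9.9392  0.0214]
s2 [  0.4561   0.0676 -19.1513   0.535 ]
s3 [ 0.4565 -0.0261 -6.9659  0.3245]
s1 [ 0.5682 -0.0233 -9.8145  0.2753]
s2 [  0.4576   0.0691 -19.0743   0.2843]
s3 [ 0.4568 -0.0233 -8.122   0.2909]
```

View pics/c5.png

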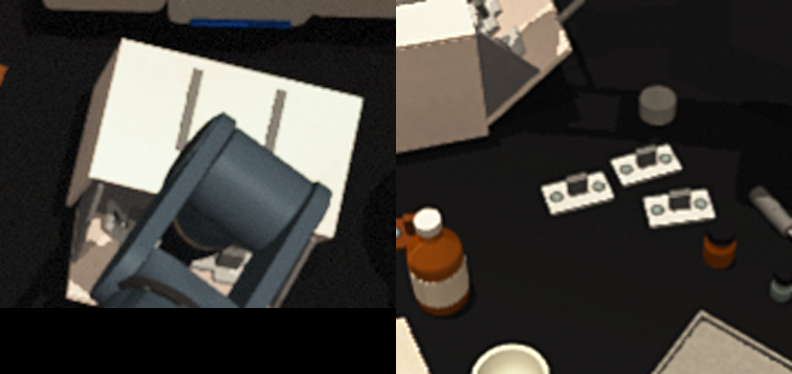

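The short holder has been dropped and the sound holders are unmoved. Now I'll place the sound ones in the tray.

```bash
cat >> h.py <<'E'
H["s1"]=(.566,-.0255,-10);H["s2"]=(.456,.067,-18.6);H["s3"]=(.455,-.026,-8)
def place(h,y):
    d=(*tr((0,y,0))[:2],.15,TA); u=(h[0],h[1],.15,h[2])
    legs([u,mid(u,d),d,(*d[:2],.05,TA),(*d[:2],.019,TA)],(h[0],h[1],.013,h[2]))
    return d
E
python3 - <<'E'
from h import *
fetch(H["s1"])
for a,b,y in (("s1","s2",-65),("s2","s3",0),("s3",None,65)):
    print(a);d=place(H[a],y)
    if b: print("to",b);v=H[b]; legs([(*v[:2],.15,v[2]),(*v[:2],.06,v[2]),(*v[:2],.013,v[2])],d)
E
```

```text
at [ 0.5543 -0.2634  0.2458] 78.95 t 34.02 gap 0.499
[ 0  0 -4] 0.0 rows 1.0
[118 -17   0] 44.5 rows 5.0
[ 72 -95 140] 44.5 rows 5.0
[ 0  0 97] -0.0 rows 2.0
s1
[   0    0 -137] 0 rows 3.0
[ -35 -164    0] -18.0 rows 3.0
[  18 -167    0] -18.0 rows 3.0
[  0   0 100] 0.0 rows 2.0
[ 0  0 31] 0.0 rows 1.0
to s2
[-195  175    0] 44.6 rows 5.0
[ 0  0 90] 0.0 rows 2.0
[ 0  0 47] 0.0 rows 1.0
s2
[   0    0 -137] 0.0 rows 3.0
[ -15 -154    0] -22.3 rows 3.0
[  45 -148    0] -22.3 rows 3.0
[  0   0 100] 0.0 rows 2.0
[ 0  0 31] 0.0 rows 1.0
to s3
[-237  323    0] 34 rows 7.0
[ 0  0 90] 0 rows 2.0
[ 0  0 47] 0 rows 1.0
s3
[   0    0 -137] 0 rows 3.0
[ -10 -227    0] -17.0 rows 4.0
[  56 -220    0] -17.0 rows 4.0
[  0   0 100] 0.0 rows 2.0
[ 0  0 31] 0.0 rows 1.0
```

Call:
move_arm(commands="118 -17 0 0 0 44.5 0;118 -17 0 0 0 44.5 0;118 -17 0 0 0 44.5 0;118 -17 0 0 0 44.5 0;118 -17 0 0 0 44.5 0")

```text
t: 34.65
tcp_pos: [0.5607, -0.1444, 0.2466]
tool_rot: [0.955, 0.297, -0.001, -0.0]
force: [-0.3, -0.2, 0.7]
finger_gap: 0.5
gripper_force: 0.0
```

Call:
move_arm(commands="72 -95 136 0 0 44.5 0;72 -95 136 0 0 44.5 0;72 -95 136 0 0 44.5 0;72 -95 136 0 0 44.5 0;72 -95 136 0 0 44.5 0")

```text
t: 35.28
tcp_pos: [0.5663, -0.0254, 0.1103]
tool_rot: [0.996, -0.086, -0.001, -0.0]
force: [0.1, -0.0, -0.5]
finger_gap: 0.502
gripper_force: 0.0
```

Call:
move_arm(commands="0 0 50 0 0 0 0;0 0 50 0 0 0 0;0 0 50 0 0 0 0;0 0 50 0 0 0 0;0 0 50 0 0 0 0")

```text
t: 35.9
tcp_pos: [0.5675, -0.026, 0.0629]
tool_rot: [0.996, -0.087, 0.001, 0.0]
force: [0.2, -0.2, 0.1]
finger_gap: 0.501
gripper_force: 0.0
```

```bash
python3 - <<'E'
from h import *
h=H["s1"]; legs([(*h[:2],.013,h[2])])
d=snapshot("top")
A=d["image"][60:200,290:470,::-1]
A=cv2.resize(A,None,fx=3.3,fy=3.3,interpolation=cv2.INTER_CUBIC)
cv2.imwrite("pics/c6.png",A)
E
```

```text
at [ 0.5675 -0.026   0.0629] -10.03 t 35.9 gap 0.501
[-2  0 50] -0.0 rows 1.0
```

View pics/c6.png

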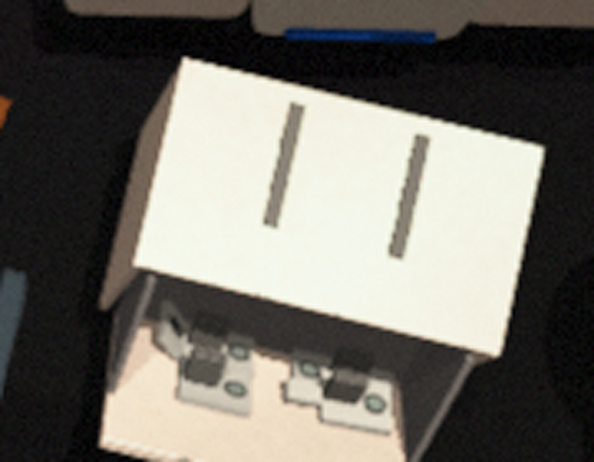

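All four rejects are in the hopper (fins at about (207,335), (205,370) and (345,375), with the lower ones beneath). Placing s1.

Call:
move_arm(commands="-2 0 25 0 0 0 0;-2 0 50 0 0 0 0;-2 0 50 0 0 0 0;-2 0 50 0 0 0 0;-2 0 50 0 0 0 0")

```text
t: 36.58
tcp_pos: [0.5654, -0.0255, 0.0125]
tool_rot: [0.996, -0.088, 0.001, 0.0]
force: [-0.8, 0.7, -0.5]
finger_gap: 0.504
gripper_force: 0.0
```

Call:
move_arm(commands="0 0 0 0 0 0 -1;0 0 0 0 0 0 -1;0 0 0 0 0 0 -1;0 0 0 0 0 0 -1;0 0 0 0 0 0 -1")

```text
t: 37.2
tcp_pos: [0.565, -0.0254, 0.0121]
tool_rot: [0.996, -0.088, 0.001, 0.0]
force: [-0.2, 0.3, 5.2]
finger_gap: 0.122
gripper_force: 70.2
```

Call:
move_arm(commands="0 0 -45 0 0 0 -1;0 0 -90 0 0 0 -1;0 0 -137 0 0 0 -1;0 0 -137 0 0 0 -1;0 0 -137 0 0 0 -1")

```text
t: 37.83
tcp_pos: [0.5636, -0.0251, 0.1476]
tool_rot: [0.996, -0.088, -0.001, -0.0]
force: [0.2, -0.7, -1.4]
finger_gap: 0.124
gripper_force: 69.5
```

Call:
move_arm(commands="-35 -164 0 0 0 -18 -1;-35 -164 0 0 0 -18 -1;-35 -164 0 0 0 -18 -1;-35 -164 0 0 0 -18 -1;-35 -164 0 0 0 -18 -1")

```text
t: 38.45
tcp_pos: [0.5577, 0.1419, 0.1466]
tool_rot: [0.998, 0.07, -0.002, 0.0]
force: [-0.1, -0.5, -1.5]
finger_gap: 0.123
gripper_force: 69.4
```

Call:
move_arm(commands="18 -167 0 0 0 -18 -1;18 -167 0 0 0 -18 -1;18 -167 0 0 0 -18 -1;18 -167 0 0 0 -18 -1;18 -167 0 0 0 -18 -1")

```text
t: 39.08
tcp_pos: [0.5534, 0.3083, 0.1474]
tool_rot: [0.975, 0.224, -0.001, 0.001]
force: [1.5, -0.1, -1.5]
finger_gap: 0.124
gripper_force: 69.4
```

Call:
move_arm(commands="0 0 40 0 0 0 -1;0 0 70 0 0 0 -1;0 0 100 0 0 0 -1;0 0 100 0 0 0 -1;0 0 100 0 0 0 -1")

```text
t: 39.7
tcp_pos: [0.5545, 0.309, 0.0491]
tool_rot: [0.975, 0.224, 0.001, 0.0]
force: [0.4, 0.6, -0.3]
finger_gap: 0.123
gripper_force: 69.4
```

```bash
python3 - <<'E'
from h import *
legs([(*tr((0,-65,19)),TA)])
E
```

```text
at [0.5545 0.309  0.0491] 25.85 t 39.7 gap 0.123
[ 0  0 30] -0.2 rows 1.0
```

Call:
move_arm(commands="0 0 15 0 0 0 -1;0 0 25 0 0 0 -1;0 0 30 0 0 0 -1;0 0 31 0 0 0 -1;0 0 31 0 0 0 -1")

```text
t: 40.33
tcp_pos: [0.5536, 0.3103, 0.0174]
tool_rot: [0.974, 0.225, 0.0, -0.0]
force: [-0.3, -0.3, -1.8]
finger_gap: 0.125
gripper_force: 69.6
```

Call:
move_arm(commands="0 0 0 0 0 0 0;0 0 0 0 0 0 0;0 0 0 0 0 0 0;0 0 0 0 0 0 0;0 0 0 0 0 0 0")

```text
t: 40.95
tcp_pos: [0.5535, 0.3101, 0.0173]
tool_rot: [0.974, 0.225, 0.0, 0.0]
force: [-0.6, 0.4, 0.1]
finger_gap: 0.498
gripper_force: 0.0
```

Call:
move_arm(commands="0 0 -60 0 0 0 0;0 0 -120 0 0 0 0;0 0 -132 0 0 0 0;0 0 -132 0 0 0 0;0 0 -132 0 0 0 0")

```text
t: 41.58
tcp_pos: [0.552, 0.3096, 0.1474]
tool_rot: [0.974, 0.225, -0.002, 0.0]
force: [-0.2, -0.1, 0.2]
finger_gap: 0.496
gripper_force: 0.0
```

Call:
move_arm(commands="-195 175 0 0 0 44.6 0;-195 175 0 0 0 44.6 0;-195 175 0 0 0 44.6 0;-195 175 0 0 0 44.6 0;-195 175 0 0 0 44.6 0")

```text
t: 42.2
tcp_pos: [0.4515, 0.0651, 0.1477]
tool_rot: [0.986, -0.165, -0.003, 0.0]
force: [0.9, 0.7, 0.3]
finger_gap: 0.499
gripper_force: 0.0
```

Call:
move_arm(commands="0 0 50 0 0 0 0;0 0 90 0 0 0 0;0 0 90 0 0 0 0;0 0 90 0 0 0 0;0 0 90 0 0 0 0")

```text
t: 42.82
tcp_pos: [0.4558, 0.0677, 0.0606]
tool_rot: [0.987, -0.162, 0.001, -0.0]
force: [0.1, -0.7, 0.3]
finger_gap: 0.497
gripper_force: 0.0
```

```bash
python3 - <<'E'
from fit import *
h=H["s2"]; legs([(*h[:2],.013,h[2])])
d=snapshot("top"); e=snapshot("scene")
for c in (d,e):
  for n in ("s2","s3"):
    print(n,np.round(fit(c,"sound",*H[n][:2],(-30,0,30),R=.08),4))
print(np.round(fit(d,"sound",*tr((0,-65,0))[:2],(26,),R=.08,z=.013),4), tr((0,-65,0)))
A=d["image"][120:260,70:290,::-1]; x,y=proj(e,[(.5,.15,.03)])[0].astype(int)
B=e["image"][y-70:y+70,x-70:x+110,::-1]
cv2.imwrite("pics/c7.png",np.hstack([cv2.resize(I,None,fx=1.95,fy=1.95,interpolation=cv2.INTER_CUBIC) for I in (A,B)]))
E
```

```text
at [0.4558 0.0677 0.0606] -18.6 t 42.83 gap 0.497
[ 0  1 48] -0.0 rows 1.0
s2 [ 4.33800e-01 -4.34000e-02  8.26514e+01  3.49800e-01]
s3 [ 0.4549 -0.0256 -8.0163  0.027 ]
s2 [  0.596    0.0966 -32.5302   1.    ]
s3 [ 0.4657 -0.0245 -9.2188  0.7766]
[ 0.549   0.3182 24.0941  0.7201] [0.55449412 0.30957839 0.        ]
```

View pics/c7.png

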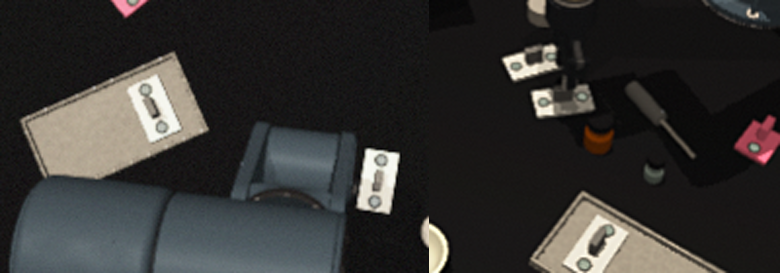

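s1 lies flat in the tray at (155,107), and the gripper is over s2 (right half, (567,100)). Continuing.

Call:
move_arm(commands="0 0 25 0 0 0 0;0 0 48 0 0 0 0;0 0 48 0 0 0 0;0 0 48 0 0 0 0;0 0 48 0 0 0 0")

```text
t: 43.55
tcp_pos: [0.4554, 0.0674, 0.0123]
tool_rot: [0.987, -0.162, 0.001, -0.0]
force: [-0.3, 0.2, 0.3]
finger_gap: 0.503
gripper_force: 0.0
```

Call:
move_arm(commands="0 0 0 0 0 0 -1;0 0 0 0 0 0 -1;0 0 0 0 0 0 -1;0 0 0 0 0 0 -1;0 0 0 0 0 0 -1")

```text
t: 44.18
tcp_pos: [0.455, 0.0675, 0.0119]
tool_rot: [0.987, -0.162, 0.0, -0.0]
force: [-0.0, 0.9, 5.7]
finger_gap: 0.123
gripper_force: 69.0
```

Call:
move_arm(commands="0 0 -45 0 0 0 -1;0 0 -90 0 0 0 -1;0 0 -137 0 0 0 -1;0 0 -137 0 0 0 -1;0 0 -137 0 0 0 -1")

```text
t: 44.8
tcp_pos: [0.4538, 0.0675, 0.1478]
tool_rot: [0.987, -0.162, -0.001, 0.0]
force: [-0.3, -0.1, -1.9]
finger_gap: 0.126
gripper_force: 68.6
```

Call:
move_arm(commands="-15 -154 0 0 0 -22.3 -1;-15 -154 0 0 0 -22.3 -1;-15 -154 0 0 0 -22.3 -1;-15 -154 0 0 0 -22.3 -1;-15 -154 0 0 0 -22.3 -1")

```text
t: 45.42
tcp_pos: [0.4881, 0.2174, 0.1465]
tool_rot: [0.999, 0.032, -0.002, 0.001]
force: [0.2, 0.7, -1.4]
finger_gap: 0.126
gripper_force: 68.8
```

Call:
move_arm(commands="45 -148 0 0 0 -22.3 -1;45 -148 0 0 0 -22.3 -1;45 -148 0 0 0 -22.3 -1;45 -148 0 0 0 -22.3 -1;45 -148 0 0 0 -22.3 -1")

```text
t: 46.05
tcp_pos: [0.5244, 0.3666, 0.1473]
tool_rot: [0.975, 0.224, -0.002, 0.001]
force: [-0.2, -0.1, -1.2]
finger_gap: 0.131
gripper_force: 69.0
```

Call:
move_arm(commands="0 0 40 0 0 0 -1;0 0 70 0 0 0 -1;0 0 100 0 0 0 -1;0 0 100 0 0 0 -1;0 0 100 0 0 0 -1")

```text
t: 46.68
tcp_pos: [0.5259, 0.3679, 0.0493]
tool_rot: [0.975, 0.224, 0.0, -0.0]
force: [0.1, 1.0, 0.2]
finger_gap: 0.124
gripper_force: 69.0
```

```bash
python3 - <<'E'
from h import *
legs([(*tr((0,0,19)),TA)])
E
```

```text
at [0.5259 0.3679 0.0493] 25.87 t 46.67 gap 0.124
[ 0  0 30] -0.1 rows 1.0
```

Call:
move_arm(commands="0 0 15 0 0 0 -1;0 0 25 0 0 0 -1;0 0 30 0 0 0 -1;0 0 31 0 0 0 -1;0 0 31 0 0 0 -1")

```text
t: 47.3
tcp_pos: [0.5253, 0.3689, 0.0173]
tool_rot: [0.974, 0.225, 0.0, -0.0]
force: [0.8, 0.0, -1.8]
finger_gap: 0.121
gripper_force: 69.2
```

Call:
move_arm(commands="0 0 0 0 0 0 -0.2;0 0 0 0 0 0 -0.2;0 0 0 0 0 0 -0.2;0 0 0 0 0 0 -0.2;0 0 0 0 0 0 -0.2")

```text
t: 47.92
tcp_pos: [0.5252, 0.3687, 0.0173]
tool_rot: [0.974, 0.225, 0.0, -0.0]
force: [-0.1, 0.1, 0.6]
finger_gap: 0.4
gripper_force: 0.0
```

Call:
move_arm(commands="0 0 -60 0 0 0 -0.2;0 0 -120 0 0 0 -0.2;0 0 -132 0 0 0 -0.2;0 0 -132 0 0 0 -0.2;0 0 -132 0 0 0 -0.2")

```text
t: 48.55
tcp_pos: [0.5238, 0.368, 0.1474]
tool_rot: [0.974, 0.225, -0.002, 0.0]
force: [0.7, 0.7, -0.2]
finger_gap: 0.397
gripper_force: 0.0
```

Call:
move_arm(commands="-118 161 0 0 0 17 0;-118 161 0 0 0 17 0;-118 161 0 0 0 17 0;-118 161 0 0 0 17 0;-118 161 0 0 0 17 0")

```text
t: 49.18
tcp_pos: [0.4892, 0.1718, 0.1483]
tool_rot: [0.997, 0.077, -0.001, -0.0]
force: [1.0, -0.0, -0.2]
finger_gap: 0.498
gripper_force: 0.0
```

Call:
move_arm(commands="-66 190 0 0 0 17 0;-66 190 0 0 0 17 0;-66 190 0 0 0 17 0;-66 190 0 0 0 17 0;-66 190 0 0 0 17 0")

```text
t: 49.8
tcp_pos: [0.4546, -0.0253, 0.149]
tool_rot: [0.998, -0.071, 0.0, -0.0]
force: [-0.3, -0.9, 0.8]
finger_gap: 0.5
gripper_force: 0.0
```

Call:
move_arm(commands="0 0 50 0 0 0 0;0 0 90 0 0 0 0;0 0 90 0 0 0 0;0 0 90 0 0 0 0;0 0 90 0 0 0 0")

```text
t: 50.42
tcp_pos: [0.4552, -0.0253, 0.0608]
tool_rot: [0.998, -0.07, 0.002, 0.0]
force: [-0.2, -0.2, 0.2]
finger_gap: 0.502
gripper_force: 0.0
```

```bash
python3 - <<'E'
from h import *
h=H["s3"]; legs([(*h[:2],.013,h[2])])
d=snapshot("top"); e=snapshot("scene")
A=d["image"][120:260,70:290,::-1]; x,y=proj(e,[(.5,.15,.03)])[0].astype(int)
B=e["image"][y-70:y+70,x-70:x+110,::-1]
cv2.imwrite("pics/c8.png",np.hstack([cv2.resize(I,None,fx=1.95,fy=1.95,interpolation=cv2.INTER_CUBIC) for I in (A,B)]))
E
```

```text
at [ 0.4552 -0.0253  0.0608] -7.98 t 50.42 gap 0.502
[ 0  1 48] 0.0 rows 1.0
```

View pics/c8.png

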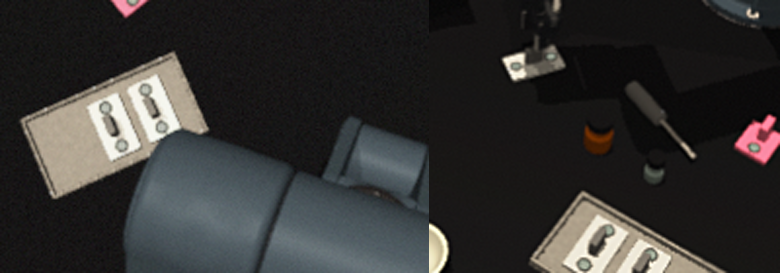

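s1 and s2 are in the tray, at (152,105) and (113,127), and the gripper is over s3.

Call:
move_arm(commands="0 1 25 0 0 0 0;0 1 48 0 0 0 0;0 1 48 0 0 0 0;0 1 48 0 0 0 0;0 1 48 0 0 0 0")

```text
t: 51.15
tcp_pos: [0.4544, -0.0268, 0.0123]
tool_rot: [0.998, -0.07, 0.001, 0.0]
force: [0.1, -0.9, 0.6]
finger_gap: 0.504
gripper_force: 0.0
```

Call:
move_arm(commands="0 0 0 0 0 0 -1;0 0 0 0 0 0 -1;0 0 0 0 0 0 -1;0 0 0 0 0 0 -1;0 0 0 0 0 0 -1")

```text
t: 51.78
tcp_pos: [0.454, -0.0267, 0.012]
tool_rot: [0.998, -0.07, 0.0, 0.0]
force: [0.2, 0.4, 6.2]
finger_gap: 0.126
gripper_force: 69.2
```

Call:
move_arm(commands="0 0 -45 0 0 0 -1;0 0 -90 0 0 0 -1;0 0 -137 0 0 0 -1;0 0 -137 0 0 0 -1;0 0 -137 0 0 0 -1")

```text
t: 52.4
tcp_pos: [0.453, -0.0264, 0.1479]
tool_rot: [0.998, -0.07, -0.001, -0.0]
force: [-0.5, -0.7, -1.0]
finger_gap: 0.128
gripper_force: 68.5
```

Call:
move_arm(commands="-10 -227 0 0 0 -17 -1;-10 -227 0 0 0 -17 -1;-10 -227 0 0 0 -17 -1;-10 -227 0 0 0 -17 -1;-10 -227 0 0 0 -17 -1")

```text
t: 53.02
tcp_pos: [0.4743, 0.2018, 0.1461]
tool_rot: [0.997, 0.08, -0.002, 0.0]
force: [0.1, -0.4, -1.8]
finger_gap: 0.129
gripper_force: 68.7
```

Call:
move_arm(commands="56 -220 0 0 0 -17 -1;56 -220 0 0 0 -17 -1;56 -220 0 0 0 -17 -1;56 -220 0 0 0 -17 -1;56 -220 0 0 0 -17 -1")

```text
t: 53.65
tcp_pos: [0.4963, 0.4266, 0.1459]
tool_rot: [0.974, 0.226, -0.001, 0.0]
force: [1.0, -0.8, -1.4]
finger_gap: 0.122
gripper_force: 68.9
```

Call:
move_arm(commands="0 0 40 0 0 0 -1;0 0 70 0 0 0 -1;0 0 100 0 0 0 -1;0 0 100 0 0 0 -1;0 0 100 0 0 0 -1")

```text
t: 54.28
tcp_pos: [0.4972, 0.4244, 0.0485]
tool_rot: [0.975, 0.224, -0.0, 0.0]
force: [0.9, 0.1, -0.7]
finger_gap: 0.125
gripper_force: 68.9
```

```bash
python3 - <<'E'
from h import *
legs([(*tr((0,65,19)),TA)])
def bar(t,dz): return (*bx((-85-220*np.sin(t),5,20+220*np.cos(t)-19+dz)),78.9)
s=(*tr((0,65,0))[:2],.28,TA); e=bar(.84,110)
legs([mid(s,e,f) for f in (.33,.67,1)]+[bar(.84,0)],s)
st=bar(.84,0); T=np.linspace(.84,0,16)[1:]
for k in range(3):
    for t in T[5*k:5*k+5]: legs([bar(t,0)],st)
    st=bar(T[5*k+4],0)
E
```

```text
at [0.4972 0.4244 0.0485] 25.88 t 54.27 gap 0.125
[ 1 -2 29] -0.1 rows 1.0
[-122  206    7] -17.5 rows 4.0
[-184  165    8] -17.9 rows 4.0
[-219   97    7] -17.5 rows 4.0
[  0   0 110] 0.0 rows 2.0
[ 0  8 -9] 0.0 rows 1.0
[  0  17 -17] 0.0 rows 1.0
[  0  27 -25] 0.0 rows 1.0
[  0  37 -33] 0.0 rows 1.0
[  0  47 -40] 0.0 rows 1.0
[ 0 11 -6] 0.0 rows 1.0
[  0  22 -12] 0.0 rows 1.0
[  0  33 -17] 0.0 rows 1.0
[  0  44 -21] 0.0 rows 1.0
[  0  56 -25] 0.0 rows 1.0
[ 0 12 -3] 0.0 rows 1.0
[ 0 24 -5] 0.0 rows 1.0
[ 0 36 -7] 0.0 rows 1.0
[ 0 48 -8] 0.0 rows 1.0
[ 0 61 -9] 0.0 rows 1.0
```

Call:
move_arm(commands="1 -1 15 0 0 0 -1;1 -1 25 0 0 0 -1;1 -1 30 0 0 0 -1;1 -1 31 0 0 0 -1;1 -1 31 0 0 0 -1")

```text
t: 54.9
tcp_pos: [0.4973, 0.427, 0.0174]
tool_rot: [0.974, 0.225, 0.0, -0.0]
force: [0.7, 0.5, -1.8]
finger_gap: 0.122
gripper_force: 69.1
```

Call:
move_arm(commands="0 0 0 0 0 0 -0.2;0 0 0 0 0 0 -0.2;0 0 0 0 0 0 -0.2;0 0 0 0 0 0 -0.2;0 0 0 0 0 0 -0.2")

```text
t: 55.52
tcp_pos: [0.4972, 0.4269, 0.0173]
tool_rot: [0.974, 0.225, 0.0, -0.0]
force: [0.2, -0.3, 0.9]
finger_gap: 0.401
gripper_force: 0.0
```

Call:
move_arm(commands="0 0 -60 0 0 0 -0.2;0 0 -120 0 0 0 -0.2;0 0 -180 0 0 0 -0.2;0 0 -240 0 0 0 -0.2;0 0 -262 0 0 0 -0.2")

```text
t: 56.15
tcp_pos: [0.4988, 0.428, 0.2846]
tool_rot: [0.974, 0.225, 0.004, -0.001]
force: [0.3, -0.2, -0.4]
finger_gap: 0.4
gripper_force: 0.0
```

Call:
move_arm(commands="-122 206 7 0 0 -17.5 0;-122 206 7 0 0 -17.5 0;-122 206 7 0 0 -17.5 0;-122 206 7 0 0 -17.5 0;-122 206 7 0 0 -17.5 0")

```text
t: 56.78
tcp_pos: [0.477, 0.1853, 0.2724]
tool_rot: [0.93, 0.368, -0.001, 0.0]
force: [0.8, 1.1, 0.1]
finger_gap: 0.5
gripper_force: 0.0
```

Call:
move_arm(commands="-184 165 8 0 0 -17.9 0;-184 165 8 0 0 -17.9 0;-184 165 8 0 0 -17.9 0;-184 165 8 0 0 -17.9 0;-184 165 8 0 0 -17.9 0")

```text
t: 57.4
tcp_pos: [0.4584, -0.061, 0.2645]
tool_rot: [0.861, 0.508, 0.0, 0.001]
force: [-0.1, 1.0, -0.1]
finger_gap: 0.503
gripper_force: 0.0
```

Call:
move_arm(commands="-219 97 7 0 0 -17.5 0.1;-219 97 7 0 0 -17.5 0.1;-219 97 7 0 0 -17.5 0.1;-219 97 7 0 0 -17.5 0.1;-219 97 7 0 0 -17.5 0.1")

```text
t: 58.02
tcp_pos: [0.439, -0.3, 0.2572]
tool_rot: [0.774, 0.634, 0.0, 0.001]
force: [1.0, 0.5, -0.4]
finger_gap: 0.549
gripper_force: 0.0
```

Call:
move_arm(commands="0 0 40 0 0 0 0.1;0 0 50 0 0 0 0.1;0 0 50 0 0 0 0.1;0 0 50 0 0 0 0.1;0 0 50 0 0 0 0.1")

```text
t: 58.65
tcp_pos: [0.4385, -0.2969, 0.2085]
tool_rot: [0.772, 0.635, 0.0, 0.001]
force: [-0.6, -0.6, -0.6]
finger_gap: 0.545
gripper_force: 0.0
```

```bash
python3 - <<'E'
from h import *
t=.84;legs([(*bx((-85-220*np.sin(t),5,20+220*np.cos(t)-19)),78.9)])
d=snapshot("top"); e=snapshot("scene")
A=d["image"][60:200,290:470,::-1]; A2=d["image"][120:260,70:250,::-1]
x,y=proj(e,bx((-200,0,150)))[0].astype(int); x=max(x,90);y=max(y,70);B=e["image"][y-70:y+70,x-90:x+90,::-1]
f=lambda I:cv2.resize(I,(400,300),interpolation=cv2.INTER_CUBIC)
x,y=proj(e,[(.5,.3,.03)])[0].astype(int);D=e["image"][y-70:y+70,x-90:x+90,::-1]
cv2.imwrite("pics/c9.png",np.vstack([np.hstack([f(A),f(B)]),np.hstack([f(A2),f(D)])]))
E
```

```text
at [ 0.4385 -0.2969  0.2085] 78.88 t 58.65 gap 0.545
[ 0  0 61] -0.0 rows 1.0
```

View pics/c9.png

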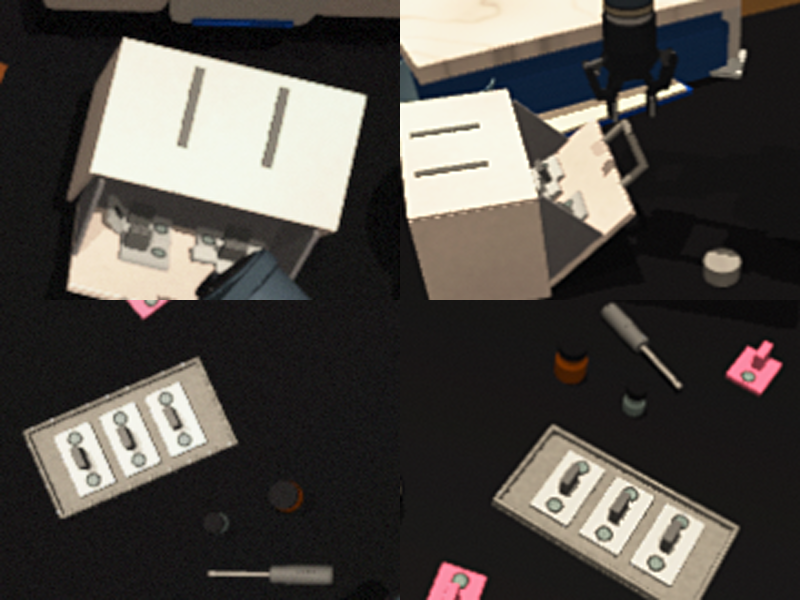

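All three sound holders are flat in the tray, the rejects are in the hopper, and the gripper is above the bar (top right, (625,140)). I'll grip it and shut the flap.

Call:
move_arm(commands="0 0 30 0 0 0 0.1;0 0 61 0 0 0 0.1;0 0 61 0 0 0 0.1;0 0 61 0 0 0 0.1;0 0 61 0 0 0 0.1")

```text
t: 59.38
tcp_pos: [0.4385, -0.2975, 0.1477]
tool_rot: [0.772, 0.635, 0.0, 0.001]
force: [-0.2, 0.3, -0.1]
finger_gap: 0.552
gripper_force: 0.0
```

Call:
move_arm(commands="0 0 0 0 0 0 -1;0 0 0 0 0 0 -1;0 0 0 0 0 0 -1;0 0 0 0 0 0 -1;0 0 0 0 0 0 -1")

```text
t: 60.0
tcp_pos: [0.4387, -0.2971, 0.1471]
tool_rot: [0.773, 0.635, 0.001, 0.001]
force: [2.6, 1.5, 5.8]
finger_gap: 0.114
gripper_force: 68.4
```

Call:
move_arm(commands="0 8 -9 0 0 0 -1;0 17 -17 0 0 0 -1;0 27 -25 0 0 0 -1;0 37 -33 0 0 0 -1;0 47 -40 0 0 0 -1")

```text
t: 60.62
tcp_pos: [0.4812, -0.3067, 0.1866]
tool_rot: [0.772, 0.636, -0.003, -0.002]
force: [-6.2, -4.8, -2.7]
finger_gap: 0.112
gripper_force: 68.0
```

Call:
move_arm(commands="0 11 -6 0 0 0 -1;0 22 -12 0 0 0 -1;0 33 -17 0 0 0 -1;0 44 -21 0 0 0 -1;0 56 -25 0 0 0 -1")

```text
t: 61.25
tcp_pos: [0.5356, -0.3192, 0.2145]
tool_rot: [0.772, 0.635, -0.005, -0.001]
force: [-8.8, -4.8, 10.2]
finger_gap: 0.112
gripper_force: 68.2
```

Call:
move_arm(commands="0 12 -3 0 0 0 -1;0 24 -5 0 0 0 -1;0 36 -7 0 0 0 -1;0 44 -8 0 0 0 -1;0 50 -8 0 0 0 -1")

```text
t: 61.88
tcp_pos: [0.5871, -0.3309, 0.2229]
tool_rot: [0.773, 0.635, -0.003, 0.003]
force: [-7.5, -8.2, 9.1]
finger_gap: 0.115
gripper_force: 74.2
```

```bash
python3 - <<'E'
from h import *
s=telemetry.sense();p=rot(-BA)@(s["tcp_pos"][:2]-BO);print(p, s["tcp_pos"][2],s["force"],s["finger_gap"],np.arctan2(-.085-p[0],s["tcp_pos"][2]+.019-.02))
E
```

```text
[-0.09678515  0.0004348 ] 0.22293433717544614 [-7.47140914 -8.1902176   9.06453561] 0.11452385490819748 0.053052154644498944
```

Call:
move_arm(commands="0 4 0 0 0 0 -1;0 8 0 0 0 0 -1;0 11 0 0 0 0 -1;0 13 0 0 0 0 -1;0 13 0 0 0 0 -1")

```text
t: 62.5
tcp_pos: [0.5995, -0.3338, 0.2233]
tool_rot: [0.773, 0.635, -0.004, 0.003]
force: [-4.8, -9.0, 8.6]
finger_gap: 0.107
gripper_force: 74.4
```

```bash
python3 - <<'E'
from h import *
s=telemetry.sense();p=rot(-BA)@(s["tcp_pos"][:2]-BO);print(p, s["tcp_pos"][2],s["force"],s["finger_gap"],np.arctan2(-.085-p[0],s["tcp_pos"][2]+.019-.02))
E
```

```text
[-8.40441780e-02  3.76937622e-05] 0.22333433230799166 [-4.76734097 -9.04838676  8.57972326] 0.10671185428094493 -0.004299003657129036
```

Call:
move_arm(commands="0 2 0 0 0 0 -1;0 4 0 0 0 0 -1;0 5 0 0 0 0 -1;0 5 0 0 0 0 -1;0 5 0 0 0 0 -1")

```text
t: 63.12
tcp_pos: [0.5997, -0.3338, 0.2233]
tool_rot: [0.773, 0.635, -0.007, -0.001]
force: [-15.6, -6.8, 14.5]
finger_gap: 0.111
gripper_force: 74.9
```

```bash
python3 - <<'E'
from h import *
s=telemetry.sense();p=rot(-BA)@(s["tcp_pos"][:2]-BO);print(p, s["force"],s["finger_gap"])
E
```

```text
[-8.38348097e-02  5.33078488e-05] [-15.59757952  -6.75299536  14.53211754] 0.11141827094528653
```

The flap is at its stop. I'll ease off, open and retreat.

Call:
move_arm(commands="0 -4 0 0 0 0 -1;0 -4 0 0 0 0 0.1;0 -4 0 0 0 0 0.1;0 -4 0 0 0 0 0.1;0 -4 0 0 0 0 0.1")

```text
t: 63.75
tcp_pos: [0.6017, -0.3283, 0.2188]
tool_rot: [0.772, 0.635, -0.0, -0.001]
force: [-0.3, -0.7, 0.8]
finger_gap: 0.548
gripper_force: 0.0
```

Call:
move_arm(commands="0 0 -25 0 0 0 0.1;0 0 -50 0 0 0 0.1;0 0 -90 0 0 0 0.1;0 0 -110 0 0 0 0.1;0 0 -110 0 0 0 0.1")

```text
t: 64.38
tcp_pos: [0.6025, -0.3293, 0.3313]
tool_rot: [0.772, 0.635, 0.001, 0.002]
force: [0.1, -1.0, 0.2]
finger_gap: 0.548
gripper_force: 0.0
```

Call:
move_arm(commands="0 -150 -20 0 0 0 0.1;0 -150 -20 0 0 0 0.1;0 -150 -20 0 0 0 0.1;0 -150 -20 0 0 0 0.1;0 -150 -20 0 0 0 0.1")

```text
t: 65.0
tcp_pos: [0.455, -0.3001, 0.3485]
tool_rot: [0.772, 0.635, 0.0, -0.0]
force: [-1.0, 0.6, -0.6]
finger_gap: 0.552
gripper_force: 0.0
```

```bash
python3 - <<'E'
from h import *
d=snapshot("top"); e=snapshot("scene")
for th in (0,.05,.1): print(th,(proj(e,[bx((-85-220*np.sin(th),y,20+220*np.cos(th))) for y in (-60,60)])-[105,95]).round(1).tolist())
f=lambda I:cv2.resize(I[:,:,::-1],(400,300),interpolation=cv2.INTER_CUBIC)
cv2.imwrite("pics/c10.png",np.hstack([f(d["image"]),cv2.resize(e["image"][95:235,105:285,::-1],(400,300),interpolation=cv2.INTER_CUBIC)]))
E
```

```text
0 [[62.9, 21.9], [69.7, 42.2]]
0.05 [[66.2, 21.5], [73.3, 41.6]]
0.1 [[69.6, 21.2], [76.8, 41.2]]
```

View pics/c10.png

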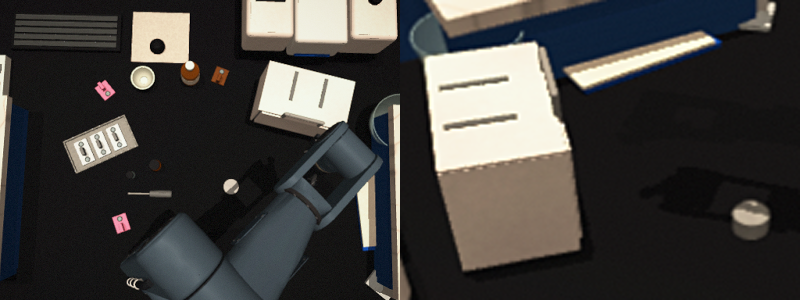

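The flap is shut: in the right half the bar runs from (540,45) to (556,90), matching 0 rad. The tray holds three holders and the bystanders are in place. Handing in.

```bash
python3 -c "
from station import ticket
print(ticket.sign_off())"
```

```text
the job is handed in; nothing more can be done
None
```

The job is handed in: all four damaged holders are in the reject box with the flap pushed to its shut stop, the three sound holders present lie flat side by side in the tray, and the bystanders look unmoved (the hand-in returned no verdict).

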